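Charge the sample feeder and run the balls into the tray

ROBOT

A 6-joint arm with a two-finger parallel gripper is mounted at the origin on the work surface. World frame = base frame: x ahead of the robot, y to its left, z up, the work surface at z = 0. Lengths are in mm, angles in rad, forces in N, time in s.
With the tool pointing down it reaches from about 325 to 850 mm from the base axis. Payload 4.4 kg.
Tool frame: the origin (TCP) lies at the very end of the fingers, on their centre line; the grasp point (between the pads) lies manip.hold_point_z behind it (manip.hold_point_z is the distance from the TCP to the grasp point, in mm); y points along the fingers, x is the direction in which the jaws open and shut, and the axes are right-handed (so a half turn about y gives the same grasp; the last joint's range is limited). The gripper opens to 94 mm and grips with 3 to 60 N. Pads are 16 mm wide; open, the fingers measure 119 mm over their backs; the gripper's body (75 mm by 177 mm) begins 78 mm behind the grasp point.
Start: joints at [-1.464, 0.207, 1.542, -0, 1.393, -0.15], TCP at [146.03, -556.15, 205.447] pointing down, gripper open.
Joint ranges: [-2.73, 2.73], [-0.86, 2.22], [0.23, 2.46], [-1.11, 4.25], [0.08, 2.63], [-2.82, 2.82]. Speed limits (rad/s): [2.79, 2.79, 3.14, 3.14, 3.14, 3.14].

INTERFACE

Orientations are given as [roll, pitch, yaw] about the fixed x, y, z axes, in that order (R = Rz(yaw) Ry(pitch) Rx(roll)).
In Python, from cell import telemetry, cams, job, manip gives the robot as it stands.
- The arm moves only by the shell command python3 -m creep 'ROWS' [FORCE]. ROWS is a JSON object of lists of equal length, an entry for each row: "dp": the shift along the world's x, y, z in units of 40 mm (1.0 is 40 mm), a list of three; "spin": the turn about the world's z in units of 8 degrees (1.0 is 8 degrees); "hand": the closure, from 0 (fully open) to 1 (shut). In form: {"dp": [[x, y, z], ...], "spin": [spin, ...], "hand": [hand, ...]}. A call has 1 to 12 rows; each row shifts and turns the pose as measured when the row begins; what a row does not reach is not made up. A row lasts 1/10 s, in which the tool goes at most 50 mm and 8.59 degrees, less where a joint would pass 70% of its speed; a pose out of reach is approached as far as the arm can. A call is refused whole if a number of a shift passes 1 or a number of a turn 1, either way. A call with a gripper value outside its range is refused whole. The fingers move at their own pace and stop on an object; FORCE is the grip in N (left out, the last holds). Time passes only in rows, so rows that do not move let the fingers close. It gives the time, the measured TCP pose, the force and the opening at its end, in the units of the state.
- telemetry.get_state(): the state, without advancing time (a new reading comes with each control period).
- cams.capture(name): name is "scene" or "side" or "wrist"; returns a dict with "color" (480x640x3 uint8, red, green, blue), "camera_matrix" (3x3 intrinsics, pixels), "k1" (the pictures are not rectified: a ray, as slopes to the right and down, at radius r is drawn at 1 + k1 r^2 times it, then the intrinsics apply), "camera_from_world" (4x4, takes a point from world to camera coordinates). Camera axes: x right, y down, z forward; pixel columns grow to the right and rows downward; lengths in mm; the calibration is good to about 2 mm. A picture is of the moment at which its call begins. There is no depth.
- job.finish_job(): hands the job in, once; it reports no verdict.
Trained networks look in a picture, given as the dict that the camera call returned (one of the last four; its "shot" number tells which), for a name from the list of things; names that differ only in an ending like _2 or _b are one class to them, and where a whole thing is asked for, a point or a joint stands for the part that bears it (a point fixed in the world has none). Each returns a list of dicts, best first, with "p" (0 to 1); they miss things now and then, are a little off and sometimes report something else, mostly with a low value. They report only what shows in the picture. A call takes as long as a camera call. They do not tell look-alikes from the thing itself.
- cams.cut_out(target, picture): "mask" (480x640 bool, what is visible of it) and "location" ([column, row] in pixels, amid what is visible of it).
- cams.spot_point(target, picture): "location" ([column, row] in pixels: a listed point, or the origin of a listed thing).
The state is a dict: "time": time; "joint_positions": joint angles; "joint_velocities": joint speeds; "joint_efforts": joint torques, N m; "position": TCP position; "eef_rot": TCP orientation; "wrist_force": force on the tool from outside, world axes, zero at the start; "torque": the same for the moment, N m; "opening": finger opening in mm.
Only numpy, scipy, OpenCV 4.12 (cv2) and the standard library are available. Lean on these libraries where they do the work, as an engineer would, in place of code of your own. Each camera call takes 0.05 s, during which the arm holds its last target.

TASK

Get the six steel balls from the feeder's blue charge box into the steel tray: first push the part-open slide gate fully shut and set the tray on the bench centred under the feeder's spout. Then tip the charge box right over so its clear flap swings open and all six balls drop into the hopper on the shut gate, and after that draw the gate out to its end stop so that they all run down into the tray. Leave the box tipped over, the gate out and the loaded tray standing under the spout, and do not disturb the other things on the bench.

Things in the scene. Friction and masses are not known exactly. Their poses are not given: they have to be found in the camera images.
- feeder: fixed feeder; place and turn vary. Origin on the bench under the funnel axis; x from spout to rear column, y to the charge box's side. White base x -40..130, y +-65 mm, 72 mm high; column x 89..121 mm, 220 mm high; steel funnel 150 mm across, rim at height 215 mm; under it a 58 mm wide chute sloping down to -x, 55 to 150 mm high, to x = -140 mm. The gate draws out to -y.
- spout (a point): centre of the open bottom of the feeder's spout (opening about 40 x 52 mm), 58 mm above the bench and 116 mm from the feeder's origin along its -x. The balls drop out here. The tray (25 mm high) passes under it; there is 20 mm between a centred tray and the base housing.
- hopper_throat (a point): centre of the lower mouth of the funnel hopper, 137 mm above the bench, just above the gate plate.
- gate (a joint): slide gate, m: 0 = fully shut, 0.070 = fully out against its end stop; it is a brass plate sliding along the feeder's -y as the value grows, stays where it is left (about 1.5 N of friction plus light damping). Starts 20 to 45 mm open.
- gate_knob (a point): centre of the red upright round knob on the gate's outer end: 18 mm diameter, 160 mm above the bench, top 21 mm above this point, foot (on the gate's 30 mm wide neck) 25 mm below it. Shut, it lies 118 mm from the feeder's origin along the feeder's -y. Free all round; can be pushed, hooked or pinched from above.
- charge_box (a joint): tipping of the blue charge box, rad: 0 = upright, grows as it tips over the hopper, 2.44 = end stop, mouth down. Box 76 (feeder x) x 50 (y) x 70 mm high, 0.22 kg, stands at feeder y 42..92 mm, height 237..310 mm; pivot along feeder x at y = 60 mm, height 237 mm. Pushed past about 20 degrees it falls over by itself in 1 to 3 s. Ears at its ends reach 246 mm high, rest arms under it 236 mm.
- box_back (a point): point on the charge box's outer face (away from the hopper), mid-length and 15 mm below its top edge; with the box upright it is 92 mm from the feeder's origin along the feeder's +y and 292 mm above the bench. Pushing this face here, high up, towards the hopper (feeder -y) tips the box; pushed low it jams on the fingers' friction. The space beside it is free.
- flap (a joint): the box's clear lid, hinged on its outer top edge, rad: 0 = shut, 1.05 = its limit; it lies shut by its weight while the box is upright and hangs open (about 0.87) when the box is tipped over. Not latched.
- tray_center (a point): centre of the steel receiving tray, half-way up: pan 110 mm (its x) x 100 mm (its y) x 25 mm high, walls 3 mm, 0.2 to 0.4 kg, loose, standing on the bench on one or other side of the feeder's front. Its x axis points away from its grip.
- tray_grip (a point): centre of the tray's yellow upright fin grip, 32 mm above the bench and 74 mm from the tray's centre along the tray's -x: 12 mm thick (tray y), 40 mm long (tray x), top 46 mm above the bench. Pinch it across its thickness from above and slide the tray.
- ball0_center (a point): centre of a steel ball, 14 mm diameter, 11 g; the six start in the charge box
- ball1_center (a point): centre of a steel ball, 14 mm diameter, 11 g; the six start in the charge box
- ball2_center (a point): centre of a steel ball, 14 mm diameter, 11 g; the six start in the charge box
- ball3_center (a point): centre of a steel ball, 14 mm diameter, 11 g; the six start in the charge box
- ball4_center (a point): centre of a steel ball, 14 mm diameter, 11 g; the six start in the charge box
- ball5_center (a point): centre of a steel ball, 14 mm diameter, 11 g; the six start in the charge box
- dish: round white bowl 90 mm across and 18 mm high, origin under its centre; leave alone
- beaker: glass beaker 68 mm across and 90 mm high, origin under its centre; leave alone
- bottle: amber bottle 60 mm across and 150 mm high, origin under its centre; leave alone
- mount_a: white round specimen mount 40 mm across and 20 mm high, origin under its centre; leave alone
- mount_b: green round specimen mount 40 mm across and 20 mm high, origin under its centre; leave alone
- slide_box: blue slide box 92 x 87 x 36 mm, origin under its centre; leave alone
Mind the look-alikes: they are no part of the job. Of the things that look like the part that bears tray_center, the largest one is meant.

How it is judged:
By the outcome, as a careful person would: the job done as asked, in the order asked, and still so for the second after the job is handed in, with the robot touching nothing.
It also fails if it takes over 72 s, if anything falls off the work surface, if the arm or the gripper's body presses on something with over 40 N, if the wrist force passes 120 N, or if a joint passes its speed limit or range.

## Working session

There is one attempt and no reset: what is moved stays moved. The work goes in short steps, Python scripts to look and compute and a shell command to move; the robot and the scene stay as the last step left them, time stands still between calls to the robot, and variables do not carry over. Pictures are saved under pics/ and viewed, and the job is handed in when it is done.

```bash
mkdir -p pics; ls; python3 - <<'E'
from cell import telemetry, cams, job, manip
import cv2
print(telemetry.get_state()); print(manip.hold_point_z)
for n in ["scene","side","wrist"]:
    p=cams.capture(n); cv2.imwrite(f"pics/{n}0.png",p["color"][:,:,::-1])
    print(n,p["camera_matrix"].tolist(),p["k1"],p["camera_from_world"].round(4).tolist(),p["shot"])
E
```

```text
pics
{'time': 0.0, 'joint_positions': array([-1.46453649e+00,  2.07401574e-01,  1.54292431e+00,  1.30105988e-05,
        1.39348236e+00, -1.50485175e-01]), 'joint_velocities': array([-1.19888644e-03,  1.16211554e-05,  1.23294908e-03,  4.00401811e-05,
        1.49748118e-03, -5.72087913e-04]), 'joint_efforts': array([-2.68798931e-04, -3.70877087e+01, -2.81419319e+01,  6.98025548e-02,
        3.61014891e-02, -1.64552912e-04]), 'position': array([ 145.92867604, -555.35763444,  204.31532533]), 'eef_rot': array([-1.57045151,  0.00218864, -1.31405325]), 'wrist_force': array([ 0.27788525,  0.72411054, -0.49106958]), 'torque': array([ 0.08696748, -0.01493692, -0.04117389]), 'opening': 93.61916670438352}
18.8
scene [[536.5403422860051, 0.0, 332.1358737815642], [0.0, 536.5403422860051, 241.8616782555147], [0.0, 0.0, 1.0]] 0.027231113864480846 [[0.0312, 0.9995, 0.0095, -12.436], [0.6611, -0.0135, -0.7502, -202.5531], [-0.7496, 0.0297, -0.6612, 1947.3311], [0.0, 0.0, 0.0, 1.0]] 1
side [[550.0541237589964, 0.0, 323.6506520509406], [0.0, 550.0541237589964, 248.42411677520366], [0.0, 0.0, 1.0]] 0.041345922074243445 [[0.9975, -0.0698, 0.0123, -560.3528], [-0.0281, -0.5481, -0.8359, 190.8905], [0.0651, 0.8335, -0.5487, 1691.126], [0.0, 0.0, 0.0, 1.0]] 2
wrist [[368.4179173087367, 0.0, 326.3243242721978], [0.0, 368.4179173087367, 242.60533398960553], [0.0, 0.0, 1.0]] -0.03320647086287877 [[0.2545, -0.9671, -0.0018, -574.5908], [-0.9399, -0.2478, 0.2348, -23.9172], [-0.2275, -0.0581, -0.9721, 390.0739], [0.0, 0.0, 0.0, 1.0]] 3
```

View pics/scene0.png

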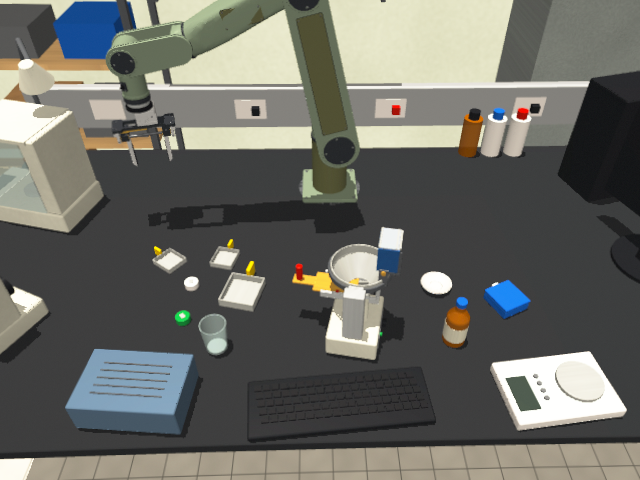

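View pics/side0.png

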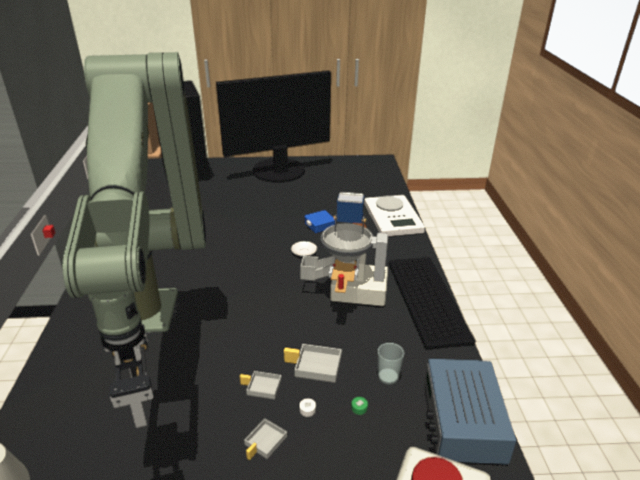

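View pics/wrist0.png

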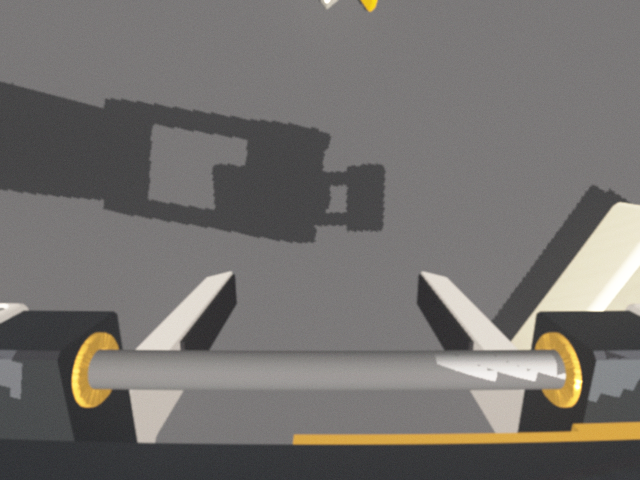

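```bash
cat > h.py <<'E'
from cell import telemetry, cams, job, manip
import cv2, numpy as np
def ray(p,uv):
    K=p["camera_matrix"]; x=(uv[0]-K[0,2])/K[0,0]; y=(uv[1]-K[1,2])/K[1,1]
    rd=np.hypot(x,y); r=rd
    for _ in range(20): r=rd/(1+p["k1"]*r*r)
    s=r/rd if rd>0 else 1
    T=p["camera_from_world"]; R=T[:3,:3]; o=-R.T@T[:3,3]; d=R.T@np.array([x*s,y*s,1]); return o,d/np.linalg.norm(d)
def atz(p,uv,z):
    o,d=ray(p,uv); return o+d*(z-o[2])/d[2]
def tri(l):
    A=np.zeros((3,3));b=np.zeros(3)
    for p,uv in l:
        o,d=ray(p,uv);M=np.eye(3)-np.outer(d,d);A+=M;b+=M@o
    X=np.linalg.solve(A,b)
    return X,[float(np.linalg.norm((np.eye(3)-np.outer(ray(p,uv)[1],ray(p,uv)[1]))@(X-ray(p,uv)[0]))) for p,uv in l]
def proj(p,X):
    T=p["camera_from_world"];c=T[:3,:3]@np.asarray(X,float)+T[:3,3];x,y=c[0]/c[2],c[1]/c[2];f=1+p["k1"]*(x*x+y*y);K=p["camera_matrix"]
    return np.array([K[0,0]*x*f+K[0,2],K[1,1]*y*f+K[1,2]])
def crop(p,c,h,name,s=4):
    x,y=int(c[0]),int(c[1]);im=p["color"][max(0,y-h):y+h,max(0,x-h):x+h,::-1]
    cv2.imwrite(name,cv2.resize(im,None,fx=s,fy=s,interpolation=cv2.INTER_CUBIC))
E
python3 - <<'E'
from h import *
a=cams.capture("scene");b=cams.capture("side")
Z=dict(feeder=0,spout=58,hopper_throat=137,gate_knob=160,box_back=292,tray_center=12.5,tray_grip=32,dish=0,beaker=0,bottle=0,mount_a=0,mount_b=0,slide_box=0,ball0_center=None)
for n,z in Z.items():
    L=[]
    for p in (a,b):
        r=cams.spot_point(n,p)[:4]
        for q in r:
            print(n,"sc" if p is a else "sd",round(q["p"],2),np.round(q["location"],1), np.round(atz(p,q["location"],z),1)[:2] if z is not None else "")
        if r:L.append((p,r[0]["location"]))
    if len(L)==2:
        X,e=tri(L);print("   tri",X.round(1),np.round(e,1))
crop(a,(300,285),75,"pics/c1.png");crop(a,(230,280),75,"pics/c2.png")
E
```

```text
feeder sc 0.72 [356.2 320.1] [632.7  58.8]
feeder sc 0.27 [188.3 286.5] [ 494.2 -421.7]
feeder sd 0.85 [346.4 293.5] [638.8  50.3]
   tri [ 6.368e+02  5.640e+01 -6.000e-01] [4.2 4.2]
spout sc 0.77 [363.4 276. ] [520.3  84.3]
spout sd 0.72 [309.9 274.7] [522.5  79.7]
   tri [521.6  83.4  57.1] [1.8 1.8]
hopper_throat sc 0.85 [358.7 285.8] [634.3  59.8]
hopper_throat sd 0.75 [344.3 258.7] [627.4  49.3]
   tri [628.4  60.2 130.1] [0.6 0.6]
gate_knob sc 0.63 [298.8 269.6] [594.9 -94.2]
gate_knob sd 0.89 [340.  281.5] [599.5 -97.7]
   tri [598.2 -95.3 160.5] [2.3 2.3]
box_back sc 0.66 [398.3 247.3] [660.  144.9]
box_back sd 0.86 [348.6 199.7] [645.1 143.3]
   tri [648.  148.6 285.6] [3.7 3.7]
tray_center sc 0.78 [241.7 291.4] [ 529.3 -262.7]
tray_center sc 0.76 [223.5 257.3] [ 385.1 -331.7]
tray_center sc 0.35 [359.8 282.1] [499.8  77.5]
tray_center sd 0.92 [264.3 381.1] [ 383.7 -322.5]
tray_center sd 0.75 [346.5 258.8] [657.6 229.5]
tray_center sd 0.65 [318.1 363.2] [ 527.8 -266.5]
tray_center sd 0.62 [263.8 436.1] [ 386.2 -494.1]
   tri [ 400.7 -267.   -82.1] [33.1 33.1]
tray_grip sc 0.
[... 605 characters left out ...]
c 0.92 [453.4 338.6] [702.  313.2]
mount_a sc 0.68 [190.8 287.6] [ 498.8 -413.7]
mount_a sc 0.64 [453.9 338.5] [701.7 314.6]
mount_a sc 0.59 [183.1 319.8] [ 620.1 -414.5]
mount_a sd 0.52 [355.5 405.2] [ 614.  -405.2]
mount_a sd 0.5 [308.  406.9] [ 494.1 -403.6]
   tri [ 585.7 -414.1   51. ] [35.2 35.2]
mount_b sc 0.68 [190.8 287.6] [ 498.8 -413.7]
mount_b sc 0.64 [453.9 338.5] [701.7 314.6]
mount_b sc 0.59 [183.1 319.8] [ 620.1 -414.5]
mount_b sd 0.52 [355.5 405.2] [ 614.  -405.2]
mount_b sd 0.5 [308.  406.9] [ 494.1 -403.6]
   tri [ 585.7 -414.1   51. ] [35.2 35.2]
slide_box sc 0.7 [504.5 301.8] [574.2 485.1]
slide_box sd 0.59 [323.1 226.6] [592.6 471.6]
   tri [588.3 476.3   5.1] [8.1 8.1]
```

```bash
python3 - <<'E'
from h import *
from scipy.optimize import least_squares
a=cams.capture("scene");b=cams.capture("side")
obs=[]
for n in ["feeder","spout","hopper_throat","gate_knob","box_back"]:
    for p in (a,b):
        r=cams.spot_point(n,p)
        if r and r[0]["p"]>.5: obs.append((n,p,r[0]["location"]))
def mod(q):
    x,y,t,g=q;c,s=np.cos(t),np.sin(t)
    P=dict(feeder=(0,0,0),spout=(-116,0,58),hopper_throat=(0,0,137),gate_knob=(0,-118-g,160),box_back=(0,92,292))
    return {k:np.array([x+c*v[0]-s*v[1],y+s*v[0]+c*v[1],v[2]]) for k,v in P.items()}
f=lambda q:np.concatenate([proj(p,mod(q)[n])-uv for n,p,uv in obs])
r=least_squares(f,[635,57,-.22,38],loss="soft_l1",x_scale=[10,10,.1,10])
print(r.x,np.degrees(r.x[2]));
for o,e in zip(obs,f(r.x).reshape(-1,2)): print(o[0],e.round(1))
np.save("feeder.npy",r.x); m=mod(r.x); print({k:v.round(1) for k,v in m.items()})
x,y,t,g=r.x
def F(v):c,s=np.cos(t),np.sin(t);return (x+c*v[0]-s*v[1],y+s*v[0]+c*v[1],v[2])
# overlay
for p,nm,ce in((a,"sc",(345,285)),(b,"sd",(345,255))):
    im=p["color"][:,:,::-1].copy();im=cv2.resize(im,None,fx=4,fy=4,interpolation=cv2.INTER_CUBIC)
    def L(pts,col):
        cv2.polylines(im,[np.int32([proj(p,F(v))*4+2 for v in pts])],True,col,1)
    L([(-40,-65,72),(130,-65,72),(130,65,72),(-40,65,72)],(0,255,0));L([(-40,-65,0),(130,-65,0),(130,65,0),(-40,65,0)],(0,200,0))
    L([(75*np.cos(i/20*np.pi),75*np.sin(i/20*np.pi),215) for i in range(40)],(0,0,255))
    L([(-38,42,310),(38,42,310),(38,92,310),(-38,92,310)],(255,0,255))
    L([(-38,42,240),(38,42,240),(38,92,240),(-38,92,240)],(255,0,255))
    L([(-5,-118-g,160),(5,-118-g,160)],(255,255,0));
    L([(0,-118-g,135),(0,-118-g,181)],(255,255,0));
    L([(-136,-26,58),(-96,-26,58),(-96,26,58),(-136,26,58)],(0,255,255))
    cx,cy=ce[0]*4,ce[1]*4; cv2.imwrite(f"pics/ov_{nm}.png",im[cy-300:cy+300,cx-340:cx+340])
crop(a,(235,285),70,"pics/c3.png",5)
E
```

```text
[ 6.30211034e+02  5.95689021e+01 -2.02760380e-01  3.77789153e+01] -11.617314025880217
feeder [-0.2  0.2]
feeder [ 1.5 -2.4]
spout [-0.3  2.2]
spout [-1.6 -4.2]
hopper_throat [-1.8  3.4]
hopper_throat [-0.3 -1.4]
gate_knob [-0.   1.4]
gate_knob [-3.6 -0.1]
box_back [-0.4 -2. ]
box_back [-0.2 -1.4]
{'feeder': array([630.2,  59.6,   0. ]), 'spout': array([516.6,  82.9,  58. ]), 'hopper_throat': array([630.2,  59.6, 137. ]), 'gate_knob': array([598.8, -93. , 160. ]), 'box_back': array([648.7, 149.7, 292. ])}
```

View pics/ov_sc.png

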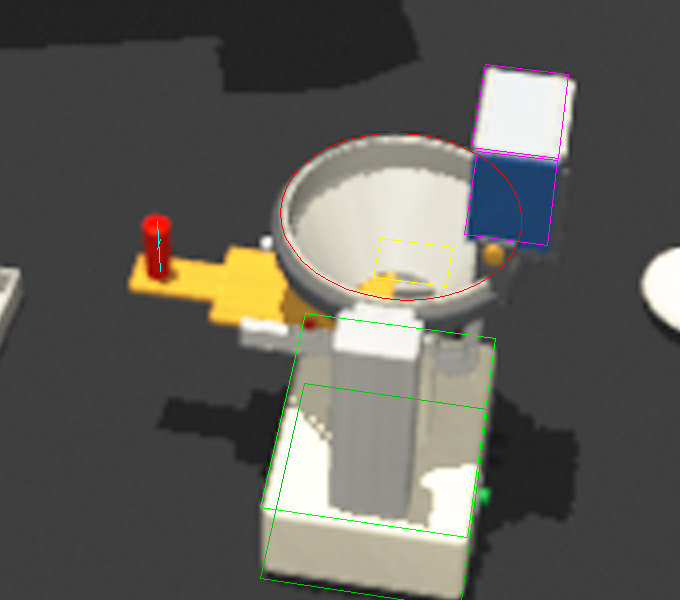

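View pics/ov_sd.png

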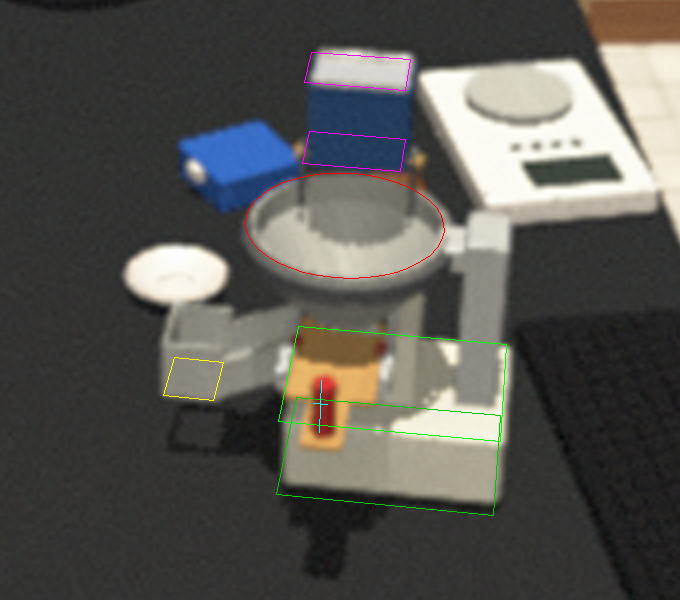

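View pics/c2.png

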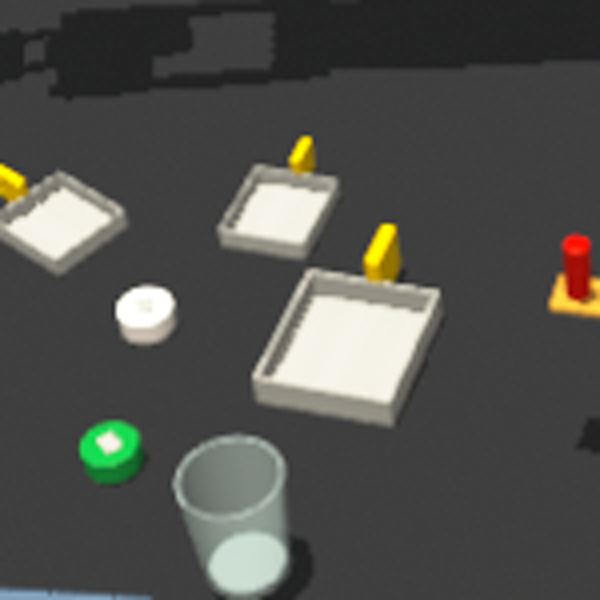

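```bash
python3 - <<'E'
from h import *
from scipy.optimize import least_squares
a=cams.capture("scene");b=cams.capture("side")
A=lambda u,v:np.array([(1040+u-2)/4,(840+v-2)/4]);B=lambda u,v:np.array([(1040+u-2)/4,(720+v-2)/4])
obs=[(a,(-38,42,310),A(487,68)),(a,(-38,92,310),A(575,79)),(a,(38,42,310),A(475,150)),(a,(38,92,310),A(564,160)),
(b,(-38,92,310),B(316,51)),(b,(38,92,310),B(413,58)),(b,(38,42,310),B(410,90)),(b,(-38,42,310),B(309,82)),
(b,(-40,-65,0),B(283,487)),(b,(130,-65,0),B(497,503)),(a,(130,-65,0),A(262,572)),(a,(130,65,0),A(463,600)),
(a,(130,-65,72),A(262,508)),(a,(130,65,72),A(467,538)),(b,(-136,-26,58),B(165,392)),(b,(-96,-26,58),B(212,402))]
k=[(a,A(157,217)),(b,B(323,379))]
def F(q,v):
    x,y,t=q[:3];c,s=np.cos(t),np.sin(t);return (x+c*v[0]-s*v[1],y+s*v[0]+c*v[1],v[2])
def f(q): return np.concatenate([proj(p,F(q,v))-uv for p,v,uv in obs]+[proj(p,F(q,(0,-118-q[3],181)))-uv for p,uv in k])
r=least_squares(f,[632,61,-.2,38],loss="soft_l1",x_scale=[10,10,.1,10]);print(r.x,np.degrees(r.x[2]));print(f(r.x).reshape(-1,2).round(1).tolist())
np.save("feeder.npy",r.x)
for n,v in dict(spout=(-116,0,58),knob=(0,-118-r.x[3],160),shut=(0,-118,160),out=(0,-188,160),box=(0,92,292)).items(): print(n,np.round(F(r.x,v),1))
E
```

```text
[ 6.31724510e+02  6.18386210e+01 -2.12985618e-01  4.06991181e+01] -12.203177009690041
[[0.8, -0.3], [-0.4, -0.5], [0.1, -0.1], [-0.5, 0.2], [-0.3, -0.0], [0.1, 0.1], [-0.6, -0.2], [-0.6, -0.2], [-1.3, 1.4], [-0.8, 2.9], [0.0, 1.8], [-0.2, 2.6], [0.1, 0.1], [0.6, 0.5], [0.2, 0.2], [0.9, -1.1], [0.2, 0.9], [-0.6, 0.4]]
spout [518.3  86.4  58. ]
knob [598.2 -93.3 160. ]
shut [606.8 -53.5 160. ]
out [ 592.  -121.9  160. ]
box [651.2 151.8 292. ]
```

View pics/c3.png

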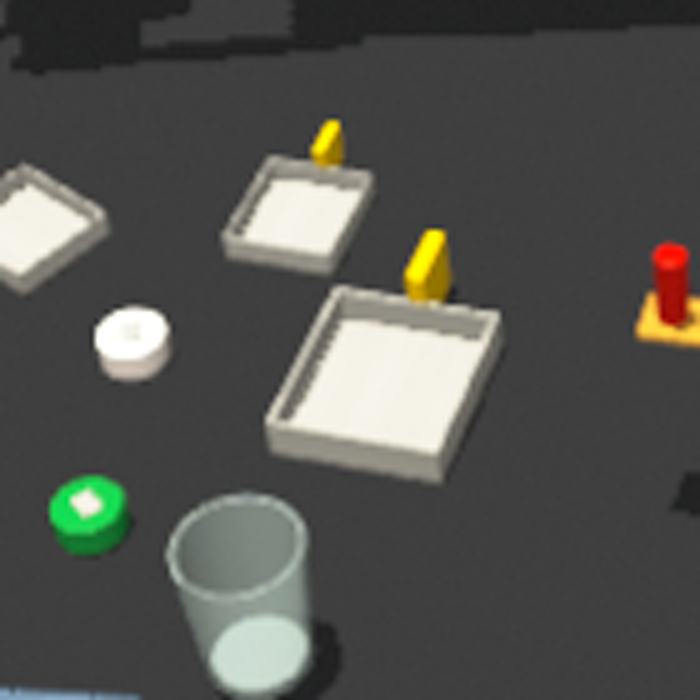

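Trays seen in the scene picture: large (243,291), small (225,258), small (169,260). I choose the largest, at (243,291), which is visibly bigger in the crop. First I go to the gate knob (298,270), the only red upright knob.

```bash
python3 -m creep '{"dp":[[0.4,0.4,0.3],[0.8,0.8,0.3],[0.8,0.8,0.3],[0.8,0.8,0.3],[0.8,0.8,0.3],[0.8,0.8,0.3],[0.8,0.8,0.1],[0.8,0.8,0],[0.8,0.8,0],[0.8,0.8,0],[0.8,0.8,0],[0.4,0.4,0]],"spin":[-0.3,-0.3,-0.3,-0.3,-0.3,-0.3,-0.3,-0.3,-0.3,-0.3,-0.3,0],"hand":[0,0,0.5,0.5,0.5,0.5,0.5,0.5,0.5,0.5,0.5,0.5]}' 20
```

```text
time: 3.55
position: [506.8, -191.3, 286.2]
eef_rot: [-1.563, -0.003, -1.804]
wrist_force: [-0.4, -0.2, -0.2]
opening: 47.0
```

```bash
python3 -m creep '{"dp":[[0.6,0.6,0],[0.7,0.7,-0.3],[0.7,0.7,-0.4],[0.3,0.4,-0.4],[0,0,0]],"spin":[0.15,0,0,0,0],"hand":[0.5,0.5,0.5,0.5,0.5]}'
python3 - <<'E'
from h import *
w=cams.capture("wrist");cv2.imwrite("pics/w1.png",w["color"][:,:,::-1])
print(telemetry.get_state()["position"])
for q in cams.spot_point("gate_knob",w)[:3]:print(q["p"],q["location"],atz(w,q["location"],160))
print(proj(w,(598.2,-93.3,160)))
E
```

```text
time: 4.05
position: [604.7, -87.8, 241.9]
eef_rot: [-1.559, -0.003, -1.777]
wrist_force: [-0.4, 0.1, 0.7]
opening: 47.1
[604.73064592 -89.05549055 243.27922404]
0.8 [332.5, 252.4] [602.87508514 -92.65858922 160.        ]
[334.62578065 258.24247016]
```

View pics/w1.png

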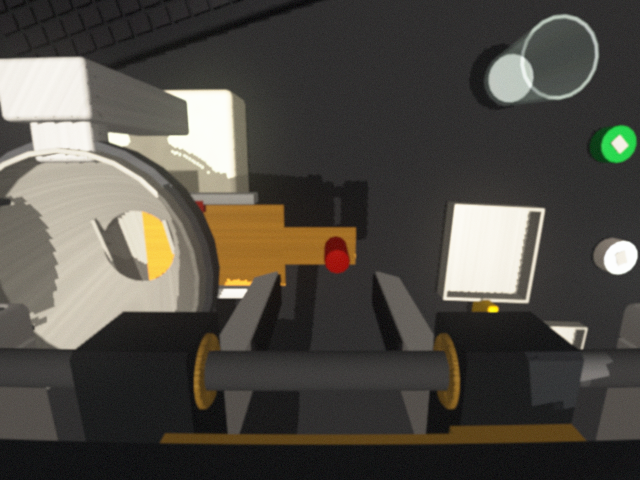

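```bash
python3 - <<'E'
from h import *
w=cams.capture("wrist")
print(telemetry.get_state()["position"])
c=w["color"].astype(int);m=(c[:,:,0]>120)&(c[:,:,1]<60)&(c[:,:,2]<60)
m[:, :300]=0;ys,xs=np.nonzero(m);print(xs.min(),xs.max(),ys.min(),ys.max())
crop(w,(337,250),40,"pics/w1c.png",8)
for uv,z in [((337.5,262),181),((336,250),160)]:print(atz(w,uv,z).round(1))
for n,z in(("tray_center",12.5),("hopper_throat",137)):
  for q in cams.spot_point(n,w)[:3]:print(n,q["p"],q["location"],atz(w,q["location"],z))
# tray top corners z=25
for uv in [(449,203),(544,208),(535,301),(441,297)]:print(atz(w,uv,25).round(1))
E
```

```text
[604.92379678 -91.21085975 245.51041584]
321 345 237 272
[600.5 -97.9 181. ]
[603.9 -98.2 160. ]
tray_center 0.9 [482.9, 249.6] [ 532.28530952 -262.40769622   12.5       ]
hopper_throat 0.58 [137.4, 245.0] [635.55854199  58.26602203 137.        ]
[ 596.6 -227.    25. ]
[ 569.4 -330.3   25. ]
[ 461.6 -311.3   25. ]
[ 490.3 -203.2   25. ]
```

View pics/w1c.png

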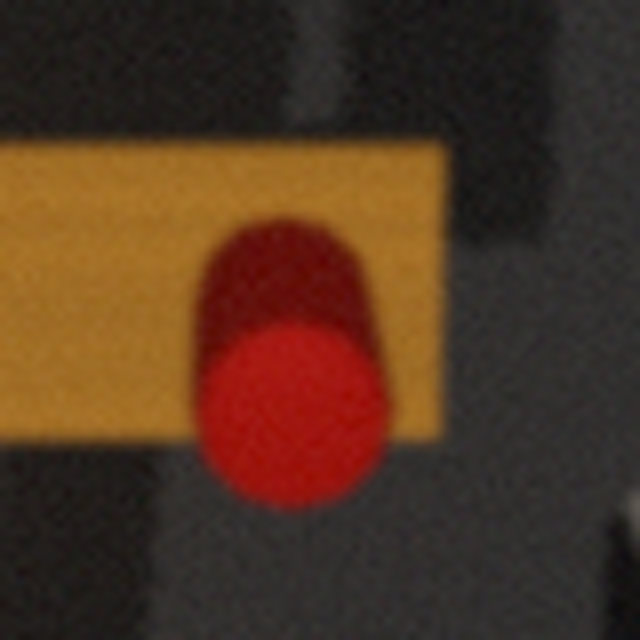

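```bash
python3 - <<'E'
from h import *
for i in range(3):
  w=cams.capture("wrist")
  c=w["color"].astype(int);m=((c[:,:,0]>150)&(c[:,:,1]<60)&(c[:,:,2]<60)).astype(np.uint8)
  n,l,s,ce=cv2.connectedComponentsWithStats(m);k=1+np.argmax(s[1:,4])
  print(telemetry.get_state()["position"].round(1),telemetry.get_state()["joint_velocities"].round(3),s[k],ce[k],atz(w,ce[k],181).round(1))
  print(proj(w,telemetry.get_state()["position"]))
E
```

```text
[605.1 -92.  246.4] [-0.001 -0.     0.001  0.001  0.     0.003] [321 252  21  20 330] [330.52727273 261.48484848] [601.9 -94.9 181. ]
[325.83395791 290.44976552]
[605.1 -92.  246.3] [ 0.005  0.002  0.003 -0.001 -0.002  0.001] [320 252  22  20 331] [330.40785498 261.37462236] [602.  -94.8 181. ]
[325.65986255 290.45519143]
[605.  -91.8 246.1] [ 0.004  0.003  0.001  0.    -0.003  0.001] [320 252  22  20 331] [330.58006042 261.35951662] [602.  -94.9 181. ]
[325.52422842 290.43473071]
```

```bash
python3 -m creep '{"dp":[[-0.1,-0.06,-0.5],[0,0,-0.7],[0,0,-0.7],[0,0,-0.4],[0,0,0],[0,0,0]],"spin":[0,0,0,0,0,0],"hand":[0.5,0.5,0.5,0.5,0.5,0.5]}'
python3 - <<'E'
from h import *
print(telemetry.get_state()["position"].round(1))
w=cams.capture("wrist");cv2.imwrite("pics/w2.png",w["color"][:,:,::-1])
print(telemetry.get_state()["position"].round(1))
E
```

```text
time: 5.05
position: [601.7, -99.4, 157.6]
eef_rot: [-1.541, -0.006, -1.789]
wrist_force: [0.1, -0.5, 1.0]
opening: 46.9
[601.7 -99.4 157.6]
[601.7 -99.4 157.7]
```

View pics/w2.png

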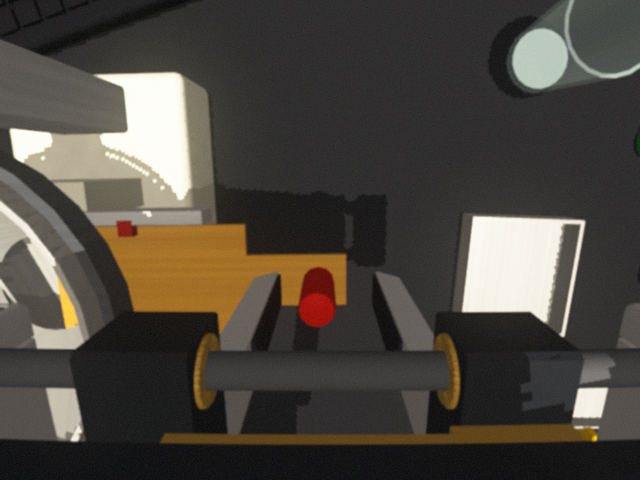

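```bash
python3 -m creep '{"dp":[[0,0.1,0],[0,0,0],[0,0,0],[0,0,0],[0,0,0]],"spin":[0,0,0,0,0],"hand":[0.9,0.9,0.9,0.9,0.9]}' 20
```

```text
time: 5.6
position: [604.4, -95.8, 162.5]
eef_rot: [-1.533, -0.006, -1.789]
wrist_force: [0.3, -0.3, -2.9]
opening: 16.9
```

```bash
python3 -m creep '{"dp":[[0,0,-0.2],[0.03,0.15,0],[0.05,0.25,0],[0.05,0.25,0],[0.05,0.2,0],[0.03,0.15,0],[0.02,0.1,0]],"spin":[0,0,0,0,0,0,0],"hand":[0.9,0.9,0.9,0.9,0.9,0.9,0.9]}' 30
```

```text
time: 6.3
position: [614.0, -56.7, 161.7]
eef_rot: [-1.53, -0.024, -1.789]
wrist_force: [-5.9, -19.3, -0.7]
opening: 17.4
```

```bash
python3 -m creep '{"dp":[[0,0.1,0],[0,0,0],[0,0,0]],"spin":[0,0,0],"hand":[0.9,0.9,0.9]}' 30
python3 - <<'E'
from h import *
w=cams.capture("wrist");cv2.imwrite("pics/w3.png",w["color"][:,:,::-1])
s=cams.capture("scene");crop(s,(345,275),70,"pics/s3.png",5)
print(telemetry.get_state()["position"].round(1))
E
```

```text
time: 6.6
position: [613.9, -57.1, 161.7]
eef_rot: [-1.529, -0.033, -1.79]
wrist_force: [-1.1, -3.9, 0.7]
opening: 17.2
[613.9 -57.1 161.6]
```

View pics/w3.png

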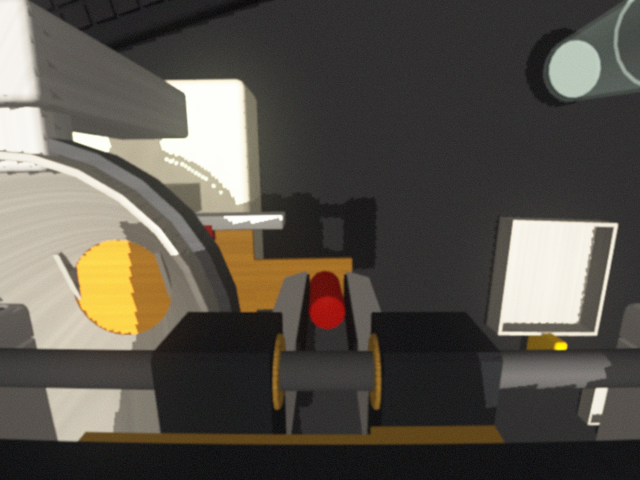

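View pics/s3.png

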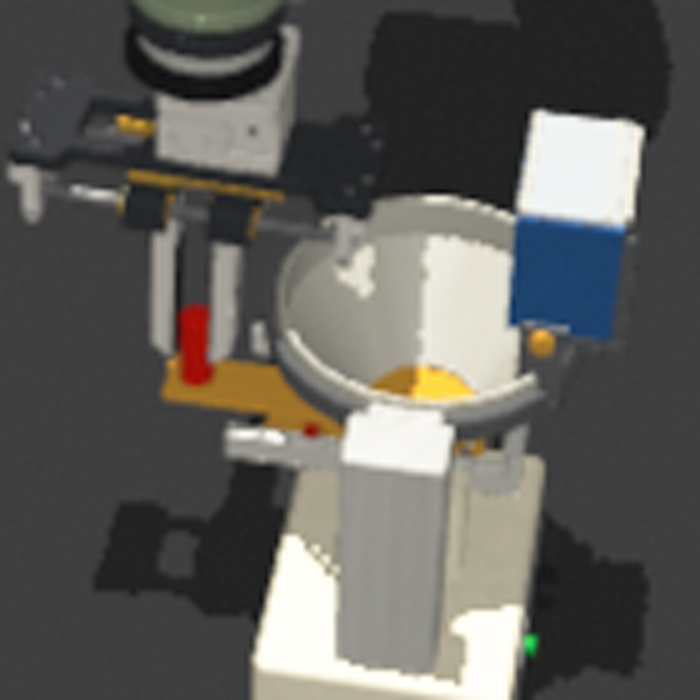

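```bash
python3 -m creep '{"dp":[[0.04,0.2,0],[0.04,0.2,0]],"spin":[0,0],"hand":[0.9,0.9]}' 30
```

```text
time: 6.9
position: [613.9, -57.0, 161.4]
eef_rot: [-1.53, -0.066, -1.79]
wrist_force: [-5.0, -22.1, 0.0]
opening: 17.8
```

```bash
python3 -m creep '{"dp":[[0,0,0],[0,0,0],[0,0,0],[0,0,0.5],[0,-0.05,0.8],[-0.2,-0.4,0.6],[-0.7,-0.8,0],[-0.8,-0.9,0],[-0.8,-0.9,0],[-0.7,-0.9,-0.3],[-0.5,-0.5,-0.6],[-0.1,-0.1,-0.6]],"spin":[0,0,0,0,0,0,0,0,0,0,0,0],"hand":[0.5,0.5,0.5,0.5,0.5,0.5,0.5,0.5,0.5,0.4,0.4,0.4]}'
python3 - <<'E'
from h import *
w=cams.capture("wrist");cv2.imwrite("pics/w4.png",w["color"][:,:,::-1])
print(telemetry.get_state()["position"].round(1))
for n,z in(("tray_center",12.5),("tray_grip",32)):
  for q in cams.spot_point(n,w)[:3]:print(n,q["p"],q["location"],atz(w,q["location"],z))
E
```

```text
time: 8.1
position: [463.6, -233.1, 183.4]
eef_rot: [-1.515, -0.059, -1.774]
wrist_force: [0.1, 0.2, -0.1]
opening: 55.9
[ 461.1 -231.2  178.7]
tray_center 0.88 [576.8, 248.1] [ 394.46265764 -495.45090465   12.5       ]
tray_center 0.87 [422.0, 293.1] [ 383.29568451 -327.05517594   12.5       ]
tray_center 0.55 [331.8, 162.7] [ 529.27236291 -262.42156934   12.5       ]
tray_grip 0.74 [620.5, 277.3] [ 360.97216697 -525.69948313   32.        ]
tray_grip 0.72 [332.1, 242.7] [ 457.94260632 -246.75235      32.        ]
```

View pics/w4.png

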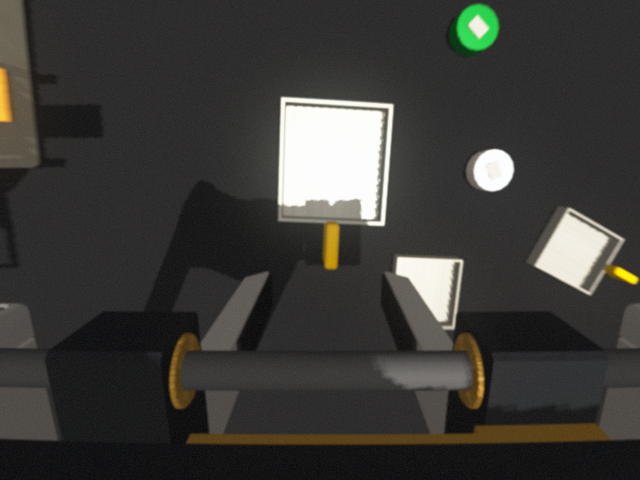

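```bash
python3 -m creep '{"dp":[[-0.1,-0.3,-0.3],[0,-0.1,-0.8],[0,0,-0.8],[0,0,-0.6],[0,0,0],[0,0,0]],"spin":[0,0,0,0,0,0],"hand":[0.57,0.57,0.57,0.57,0.57,0.57]}'
python3 - <<'E'
from h import *
w=cams.capture("wrist");cv2.imwrite("pics/w5.png",w["color"][:,:,::-1])
print(telemetry.get_state()["position"].round(1))
for n,z in(("tray_center",12.5),("tray_grip",32)):
  for q in cams.spot_point(n,w)[:3]:print(n,q["p"],q["location"],atz(w,q["location"],z))
E
```

```text
time: 8.85
position: [468.8, -249.0, 85.7]
eef_rot: [-1.504, -0.062, -1.763]
wrist_force: [0.7, -0.9, 0.9]
opening: 40.2
[ 468.7 -248.9   85.8]
tray_center 0.68 [321.7, 171.3] [ 529.47907787 -262.51232746   12.5       ]
tray_grip 0.71 [319.6, 281.4] [ 458.91369743 -246.23122244   32.        ]
```

View pics/w5.png

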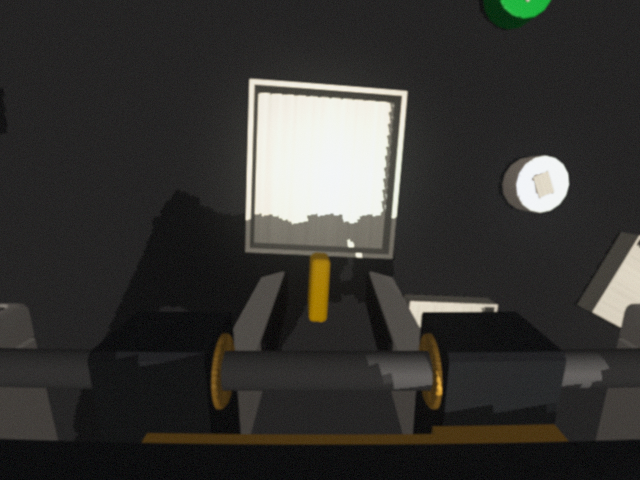

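```bash
python3 -m creep '{"dp":[[-0.3,0.05,-0.3],[-0.05,0,-0.6],[0,0,-0.5],[0,0,-0.25],[0,0,0],[0,0,0]],"spin":[-0.15,0,0,0,0,0],"hand":[0.57,0.57,0.57,0.57,0.57,0.57]}'
python3 - <<'E'
from h import *
w=cams.capture("wrist");cv2.imwrite("pics/w6.png",w["color"][:,:,::-1])
print(telemetry.get_state()["position"].round(1))
E
```

```text
time: 9.6
position: [462.6, -252.5, 29.2]
eef_rot: [-1.483, -0.072, -1.785]
wrist_force: [-0.1, -0.3, -0.4]
opening: 40.2
[ 462.7 -252.7   29.3]
```

View pics/w6.png

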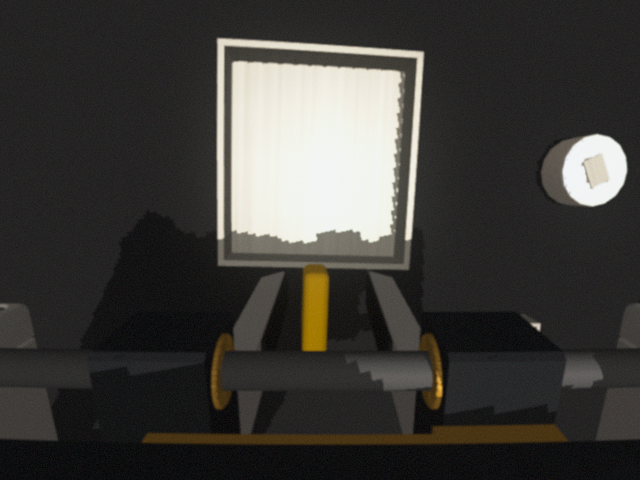

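```bash
python3 -m creep '{"dp":[[-0.1,0.1,-0.3],[0,0,-0.05],[0,0,0],[0,0,0],[0,0,0],[0,0,0],[0,0,0]],"spin":[0,0,0,0,0,0,0],"hand":[0.57,0.6,0.95,0.95,0.95,0.95,0.95]}' 20
```

```text
time: 10.35
position: [460.7, -249.0, 17.5]
eef_rot: [-1.478, -0.072, -1.786]
wrist_force: [-0.7, 1.6, 5.0]
opening: 12.7
```

```bash
python3 -m creep '{"dp":[[-0.1,0.2,0],[-0.12,0.4,0],[-0.12,0.45,0],[-0.12,0.45,0],[-0.12,0.5,0],[-0.12,0.5,0],[-0.1,0.5,0],[-0.1,0.5,0],[-0.1,0.5,0],[-0.1,0.5,0],[0,0.4,0],[0,0.2,0]],"spin":[0,0,0,0,0,0,0,0,0,0,0,0],"hand":[0.95,0.95,0.95,0.95,0.95,0.95,0.95,0.95,0.95,0.95,0.95,0.95]}' 25
python3 - <<'E'
from h import *
w=cams.capture("wrist");cv2.imwrite("pics/w7.png",w["color"][:,:,::-1])
a=cams.capture("scene");b=cams.capture("side");cv2.imwrite("pics/sd7.png",b["color"][:,:,::-1])
print(telemetry.get_state()["position"].round(1))
for p in(w,a,b):
  for n,z in(("tray_center",12.5),("tray_grip",32),("spout",58)):
    for q in cams.spot_point(n,p)[:3]:print(n,q["p"],q["location"],atz(p,q["location"],z))
E
```

```text
time: 11.55
position: [413.3, -37.8, 19.6]
eef_rot: [-1.466, -0.083, -1.787]
wrist_force: [0.9, -1.5, 0.4]
opening: 11.7
[413.3 -37.8  19.4]
tray_center 0.81 [323.8, 149.0] [484.03750102 -52.82476096  12.5       ]
tray_grip 0.91 [329.2, 307.1] [408.30658016 -37.34853096  32.        ]
tray_center 0.97 [225.1, 257.0] [ 383.85714141 -326.97633829   12.5       ]
tray_center 0.85 [170.4, 259.0] [ 389.21008664 -491.0486833    12.5       ]
tray_center 0.44 [502.6, 304.2] [594.32275883 471.48849273  12.5       ]
tray_grip 0.81 [158.1, 248.7] [ 363.35402853 -529.32245644   32.        ]
tray_grip 0.77 [225.9, 240.7] [ 330.51394745 -328.41391613   32.        ]
tray_grip 0.62 [320.4, 257.6] [413.60309784 -36.13654493  32.        ]
tray_center 0.87 [266.6, 383.0] [ 389.76590894 -329.4738845    12.5       ]
tray_center 0.64 [264.1, 436.0] [ 386.9130064  -493.87683246   12.5       ]
tray_center 0.63 [298.7, 310.3] [482.33981434 -40.49024548  12.5       ]
tray_grip 0.92 [253.9, 453.1] [ 366.46450277 -553.32149231   32.        ]
tray_grip 0.7 [245.4, 378.5] [ 336.279763   -329.03482357   32.        ]
tray_grip 0.69 [275.0, 301.7] [410.78654021 -19.03141274  32.        ]
spout 0.7 [309.3, 276.0] [520.28115763  72.75870307  58.        ]
```

View pics/w7.png

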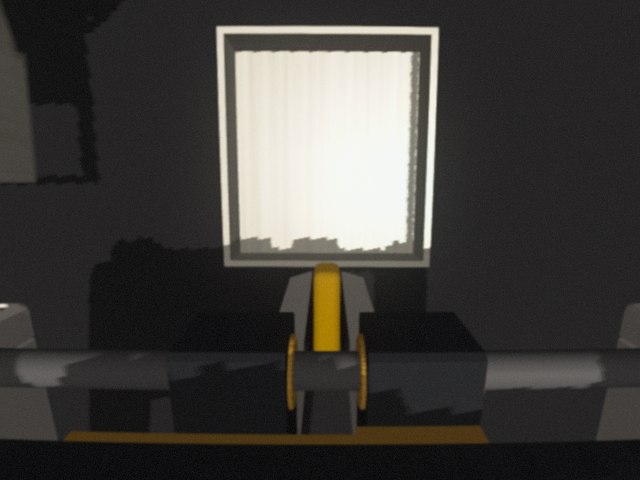

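View pics/sd7.png

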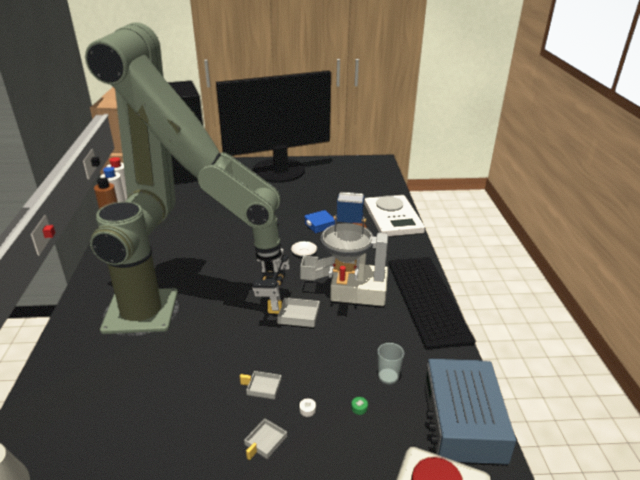

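```bash
python3 -m creep '{"dp":[[0.05,0.2,0],[0.1,0.4,0],[0.1,0.45,0],[0.1,0.45,0],[0.1,0.45,0],[0.1,0.45,0],[0.1,0.4,0],[0.1,0.25,0],[0.05,0.15,0],[0,0,0],[0,0,0]],"spin":[0,0,0,0,0,0,0,0,0,0,0],"hand":[0.95,0.95,0.95,0.95,0.95,0.95,0.95,0.95,0.95,0.95,0.95]}' 25
python3 - <<'E'
from h import *
w=cams.capture("wrist");cv2.imwrite("pics/w8.png",w["color"][:,:,::-1])
a=cams.capture("scene");b=cams.capture("side");crop(b,(320,270),60,"pics/sd8.png",6);crop(a,(345,280),60,"pics/sc8.png",6)
print(telemetry.get_state()["position"].round(1))
for p in(w,a,b):
  for n,z in(("tray_center",12.5),("tray_grip",32),("spout",58)):
    for q in cams.spot_point(n,p)[:4]:
      X=atz(p,q["location"],z)
      if X[1]>0:print(n,q["p"],q["location"],X)
E
```

```text
time: 13.25
position: [450.6, 88.8, 19.9]
eef_rot: [-1.458, -0.093, -1.792]
wrist_force: [-0.8, -0.8, 1.9]
opening: 11.8
[450.6  88.7  19.9]
tray_center 0.97 [324.5, 149.5] [521.05763141  72.90552625  12.5       ]
tray_grip 0.83 [327.7, 309.7] [444.36048501  90.32721334  32.        ]
tray_center 0.62 [401.1, 244.6] [338.1010108  219.27044715  12.5       ]
tray_center 0.88 [307.2, 287.5] [513.38817009  72.4948403   12.5       ]
tray_grip 0.95 [284.3, 277.3] [440.40905415 105.49690464  32.        ]
tray_grip 0.63 [347.1, 257.9] [656.52812925 206.47771141  32.        ]
spout 0.84 [309.2, 277.9] [519.47473637  62.58526623  58.        ]
```

View pics/w8.png

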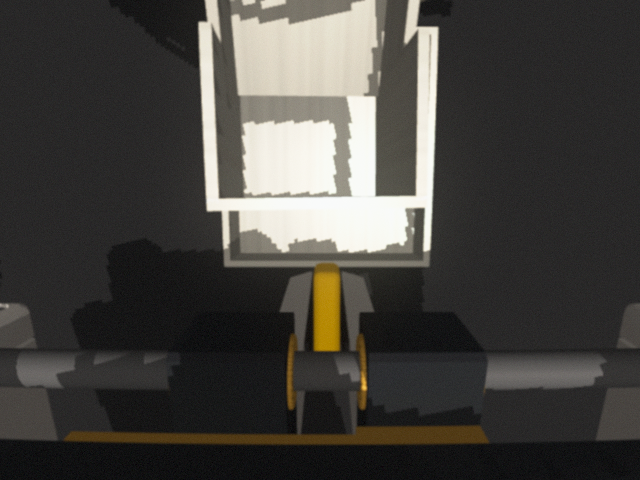

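View pics/sd8.png

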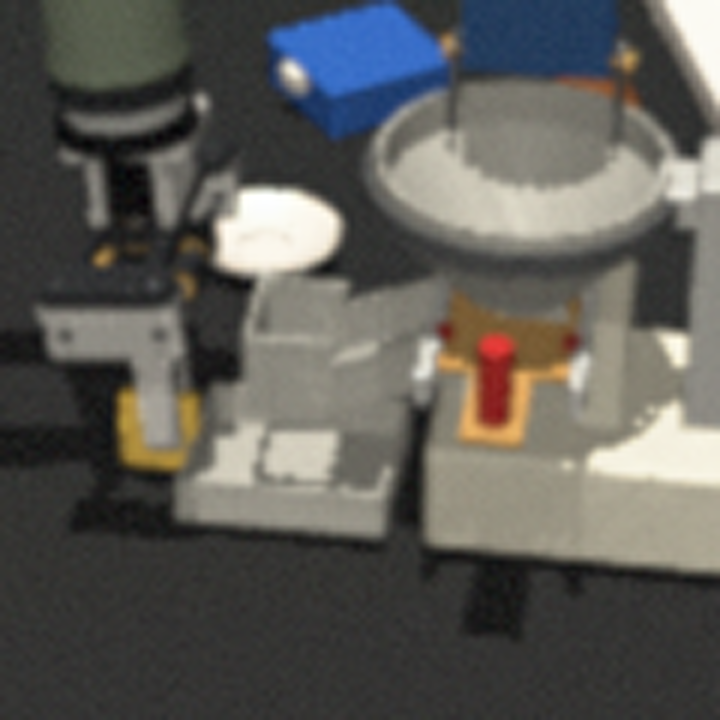

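View pics/sc8.png

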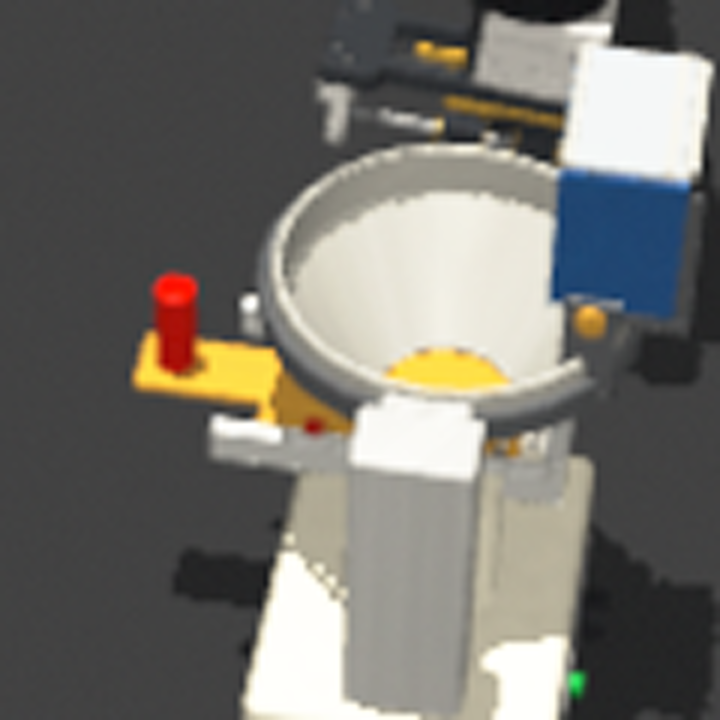

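```bash
python3 - <<'E'
from h import *
w=cams.capture("wrist")
P=[atz(w,uv,58) for uv in [(240,96),(376,96),(243,196),(374,196)]]
for q in P:print(q.round(1))
print(np.linalg.norm(P[0]-P[1]),np.linalg.norm(P[2]-P[3]))
T=[atz(w,uv,25) for uv in [(225,265),(429,265)]];print(T,np.linalg.norm(T[0]-T[1]))
mid=(P[0]+P[1])/2; d=P[0]-P[1]; ang=np.degrees(np.arctan2(d[1],d[0]))-90; print("chute yaw",ang)
t=np.radians(ang);print("spout",mid-20*np.array([np.cos(t),np.sin(t),0]))
tm=(T[0]+T[1])/2;d=T[0]-T[1];ang=np.degrees(np.arctan2(d[1],d[0]))-90;t=np.radians(ang);print("tray yaw",ang,"center",tm+55*np.array([np.cos(t),np.sin(t),0]))
crop(w,(325,150),100,"pics/w8c.png",4)
s=cams.spot_point("spout",w);print([(q["p"],q["location"]) for q in s])
E
```

```text
[542.6 105.   58. ]
[532.3  53.6  58. ]
[505.8 113.1  58. ]
[494.4  62.4  58. ]
52.43362618090967 51.93867314380684
[array([476.33520466, 133.84909025,  25.        ]), array([452.13964605,  34.26362028,  25.        ])] 102.48263700009942
chute yaw -11.335057492172055
spout [517.8491598   83.27205889  58.        ]
tray yaw -13.656132276651476 center [517.68258455  71.07117297  25.        ]
[]
```

View pics/w8c.png

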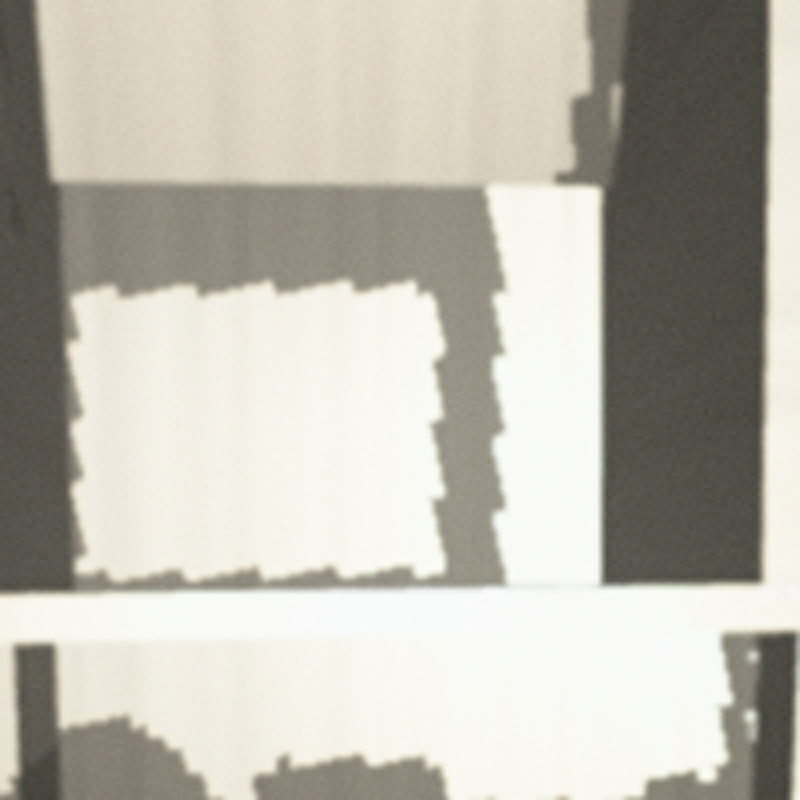

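```bash
python3 -m creep '{"dp":[[0,0.12,0],[0,0.12,0],[0,0,0],[0,0,0]],"spin":[0.1,0.1,0,0],"hand":[0.95,0.95,0.95,0.95]}' 25
python3 - <<'E'
from h import *
w=cams.capture("wrist");cv2.imwrite("pics/w9.png",w["color"][:,:,::-1])
crop(w,(325,150),150,"pics/w9c.png",2);crop(w,(330,240),60,"pics/w9d.png",6)
E
```

```text
time: 14.35
position: [450.9, 97.8, 20.1]
eef_rot: [-1.457, -0.096, -1.761]
wrist_force: [-1.0, -0.7, 2.0]
opening: 11.9
```

View pics/w9.png

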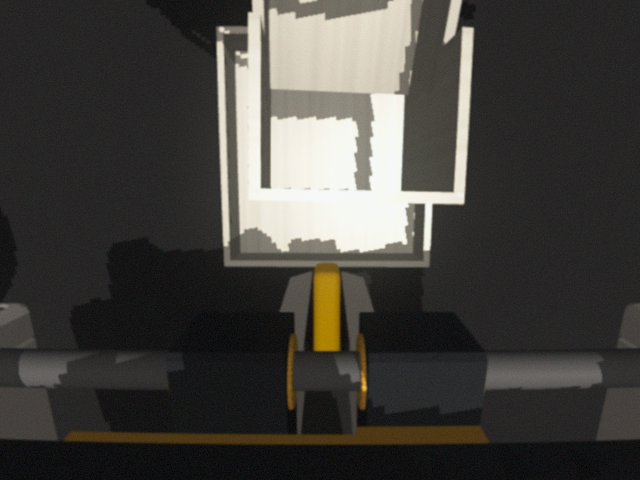

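```bash
python3 - <<'E'
from h import *
w=cams.capture("wrist")
P=[atz(w,uv,58) for uv in [(270,92),(404,95)]]
T=[atz(w,uv,25) for uv in [(225,265),(429,265)]]
T2=[atz(w,uv,25) for uv in [(219,29)]]
mid=(P[0]+P[1])/2; d=P[0]-P[1]; ang=np.degrees(np.arctan2(d[1],d[0]))-90; t=np.radians(ang);print(np.linalg.norm(d),"chute yaw",ang,"spout",mid-20*np.array([np.cos(t),np.sin(t),0]))
tm=(T[0]+T[1])/2;d=T[0]-T[1];ang=np.degrees(np.arctan2(d[1],d[0]))-90;t=np.radians(ang);print("tray yaw",ang,"center",tm+55*np.array([np.cos(t),np.sin(t),0]))
print(T2,np.linalg.norm(T2[0]-T[0]))
E
```

```text
52.43154484559752 chute yaw -10.61344207388963 spout [517.41063346  83.55077651  58.        ]
tray yaw -11.918900799370832 center [518.43161522  82.18186116  25.        ]
[array([582.23306419, 122.69213666,  25.        ])] 109.07008343994045
```

```bash
python3 -m creep '{"dp":[[0,0,0],[0,0,0],[0,0,0],[0,0,0.3],[0,0,0.6],[-0.3,0,0.8],[-0.3,0.2,0.9],[-0.1,0.4,0.9],[0,0.5,0.9],[0,0.5,0.9],[0,0.5,0.9],[0,0.4,0.8]],"spin":[0,0,0,0,0,0,0,0,0,0,0,0],"hand":[0.7,0.6,0.6,0.6,0.6,0.6,0.6,0.6,1,1,1,1]}'
python3 - <<'E'
from h import *
w=cams.capture("wrist");cv2.imwrite("pics/w10.png",w["color"][:,:,::-1])
b=cams.capture("side");crop(b,(325,250),75,"pics/sd10.png",5)
print(telemetry.get_state()["position"])
E
```

```text
time: 15.65
position: [412.9, 197.9, 311.3]
eef_rot: [-1.467, -0.097, -1.765]
wrist_force: [1.0, 0.6, 0.5]
opening: 8.8
[415.87057702 199.50175886 315.20714977]
```

View pics/w10.png

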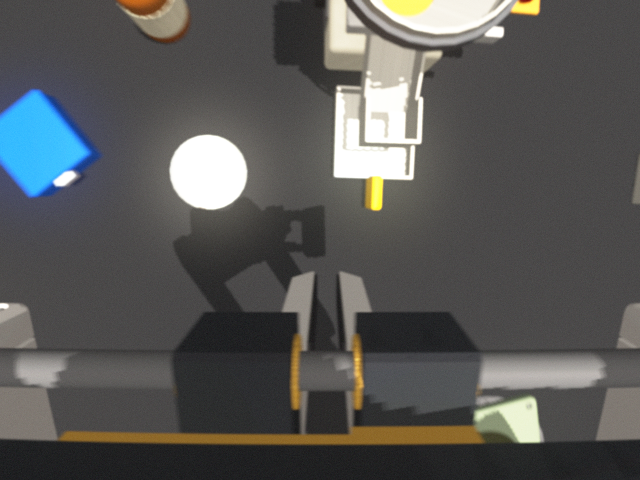

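View pics/sd10.png

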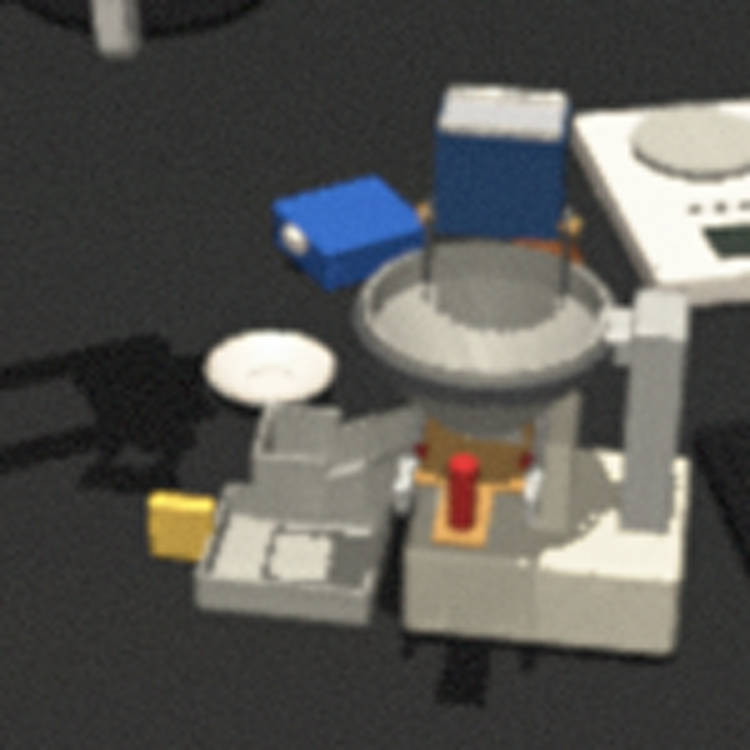

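```bash
python3 -m creep '{"dp":[[0.4,0.1,0],[0.8,0.05,0],[0.8,0,-0.1],[0.9,0,-0.1],[0.9,0,-0.1],[0.9,0,-0.1],[0.8,0,-0.1],[0.5,0,0],[0,0,0],[0,0,0]],"spin":[0,0,0,0,0,0,0,0,0,0],"hand":[1,1,1,1,1,1,1,1,1,1]}'
python3 - <<'E'
from h import *
w=cams.capture("wrist");cv2.imwrite("pics/w11.png",w["color"][:,:,::-1])
b=cams.capture("side");crop(b,(345,220),75,"pics/sd11.png",5)
a=cams.capture("scene");crop(a,(390,250),75,"pics/sc11.png",5)
print(telemetry.get_state()["position"])
for p in (w,a,b):
  for q in cams.spot_point("box_back",p)[:2]:print(q["p"],q["location"],atz(p,q["location"],292))
E
```

```text
time: 16.75
position: [658.8, 201.1, 291.4]
eef_rot: [-1.465, -0.094, -1.762]
wrist_force: [-0.0, 0.2, 0.5]
opening: -0.0
[658.38157543 201.67193486 292.49078571]
0.76 [423.1, 280.3] [653.23092555 149.65132998 292.        ]
0.93 [399.6, 245.0] [651.97862295 148.97570816 292.        ]
0.66 [350.8, 199.6] [651.96554883 143.57758656 292.        ]
```

View pics/w11.png

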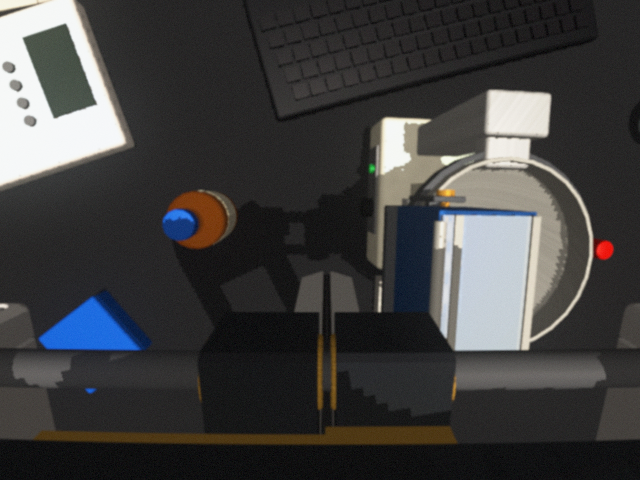

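View pics/sc11.png

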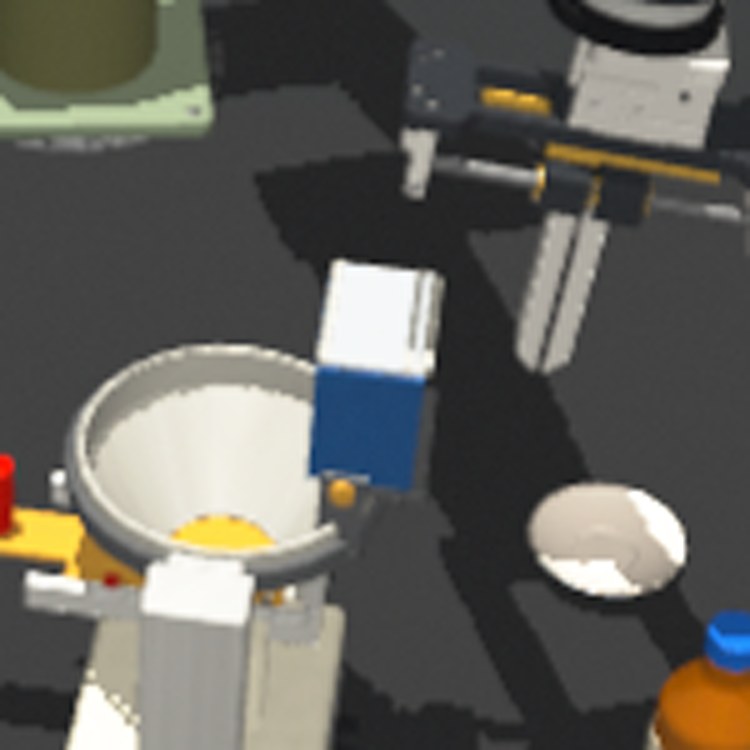

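View pics/sd11.png

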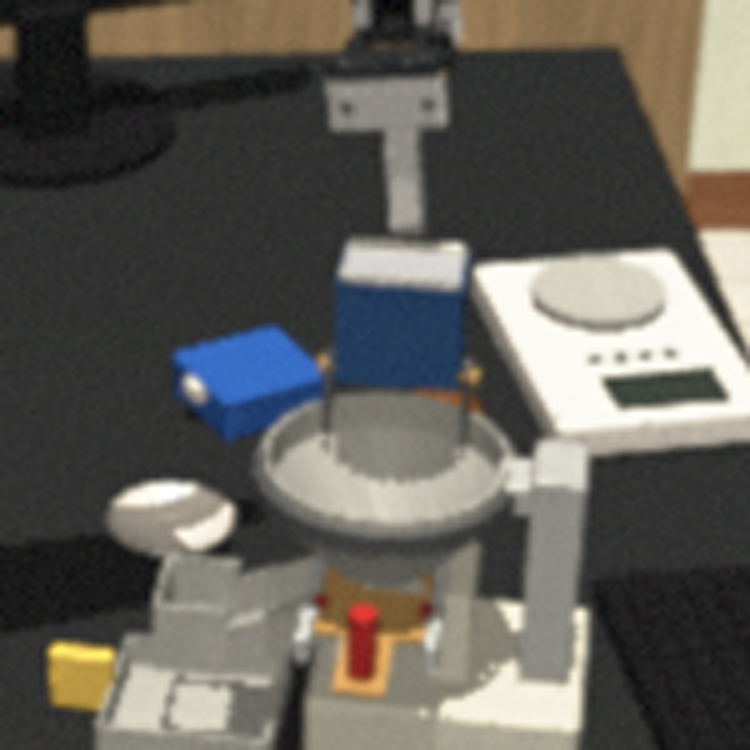

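```bash
python3 -m creep '{"dp":[[-0.04,-0.2,0],[-0.05,-0.25,0],[-0.05,-0.25,0],[-0.04,-0.2,0],[-0.04,-0.15,0],[-0.04,-0.15,0],[-0.04,-0.15,0]],"spin":[0,0,0,0,0,0,0],"hand":[1,1,1,1,1,1,1]}'
python3 - <<'E'
from h import *
b=cams.capture("side");crop(b,(345,220),75,"pics/sd12.png",5)
print(telemetry.get_state()["position"],telemetry.get_state()["wrist_force"])
E
```

```text
time: 17.75
position: [645.3, 144.3, 296.0]
eef_rot: [-1.458, -0.091, -1.76]
wrist_force: [-0.2, 0.5, 0.5]
opening: 0.4
[645.15902943 143.20712362 296.04889809] [-0.29634728 -1.06878141  0.2833838 ]
```

View pics/sd12.png

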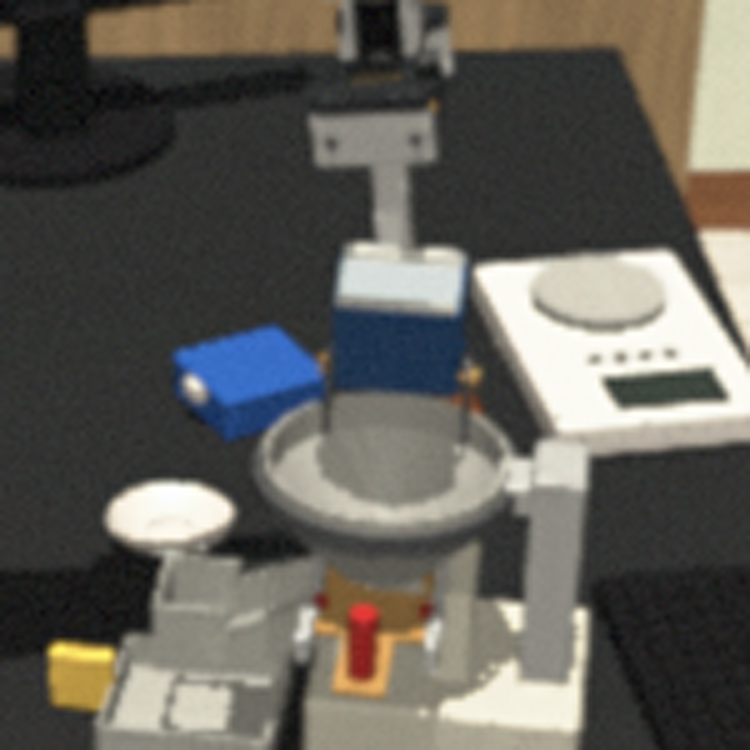

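```bash
python3 -m creep '{"dp":[[-0.03,-0.15,-0.05],[-0.03,-0.15,-0.05],[-0.03,-0.1,0],[0,0,0]],"spin":[0,0,0,0],"hand":[1,1,1,1]}'
python3 - <<'E'
from h import *
b=cams.capture("side");crop(b,(345,220),75,"pics/sd13.png",5)
print(telemetry.get_state()["position"],telemetry.get_state()["wrist_force"])
E
```

```text
time: 18.2
position: [640.8, 125.2, 291.0]
eef_rot: [-1.46, -0.093, -1.762]
wrist_force: [-0.3, 0.5, 0.2]
opening: 0.3
[640.84389897 125.45597362 290.87121954] [0.06445906 0.33325015 0.29957511]
```

View pics/sd13.png

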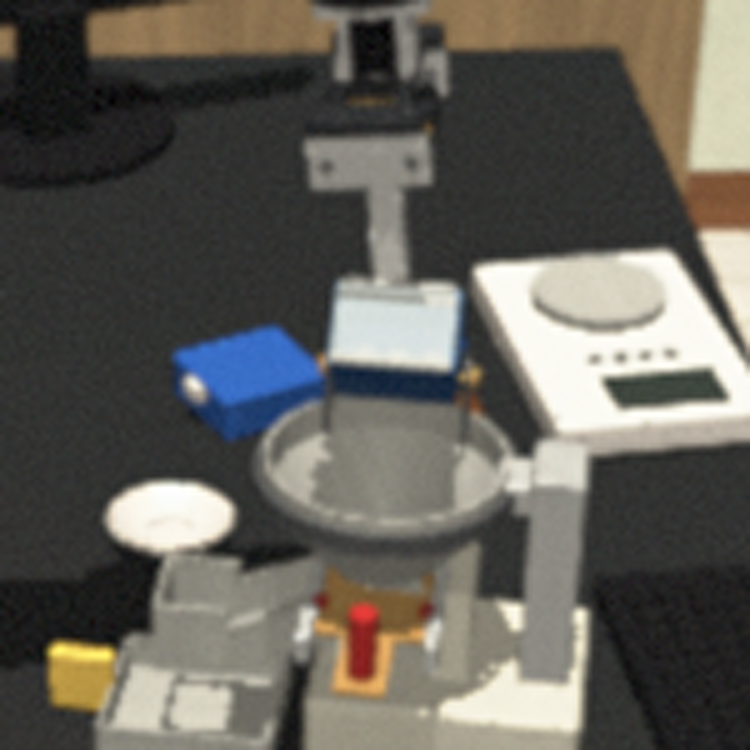

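```bash
python3 -m creep '{"dp":[[0.05,0.3,0.1],[0.05,0.3,0.3],[0,0.1,0.5],[0,0,0.5],[0,0,0],[0,0,0],[0,0,0],[0,0,0],[0,0,0],[0,0,0],[0,0,0],[0,0,0]],"spin":[0,0,0,0,0,0,0,0,0,0,0,0],"hand":[1,1,1,1,1,1,1,1,1,1,1,1]}'
python3 -m creep '{"dp":[[0,0,0],[0,0,0],[0,0,0],[0,0,0],[0,0,0],[0,0,0],[0,0,0],[0,0,0],[0,0,0],[0,0,0]],"spin":[0,0,0,0,0,0,0,0,0,0],"hand":[1,1,1,1,1,1,1,1,1,1]}'
python3 - <<'E'
from h import *
b=cams.capture("side");crop(b,(345,230),75,"pics/sd14.png",5)
b=cams.capture("scene");crop(b,(360,270),75,"pics/sc14.png",5)
b=cams.capture("wrist");cv2.imwrite("pics/w14.png",b["color"][:,:,::-1])
for n in ("ball0_center",):print([(q["p"],q["location"]) for q in cams.spot_point(n,b)])
print(telemetry.get_state()["position"],telemetry.get_state()["wrist_force"])
E
```

```text
time: 19.45
position: [643.0, 160.0, 342.4]
eef_rot: [-1.47, -0.094, -1.757]
wrist_force: [0.5, 0.4, -0.5]
opening: 0.3
time: 20.45
position: [643.1, 159.8, 342.6]
eef_rot: [-1.47, -0.093, -1.758]
wrist_force: [0.5, -0.2, -0.2]
opening: 0.5
[]
[643.06060323 159.7948405  342.64532657] [-0.26717469 -0.22724352  0.04165896]
```

View pics/sd14.png

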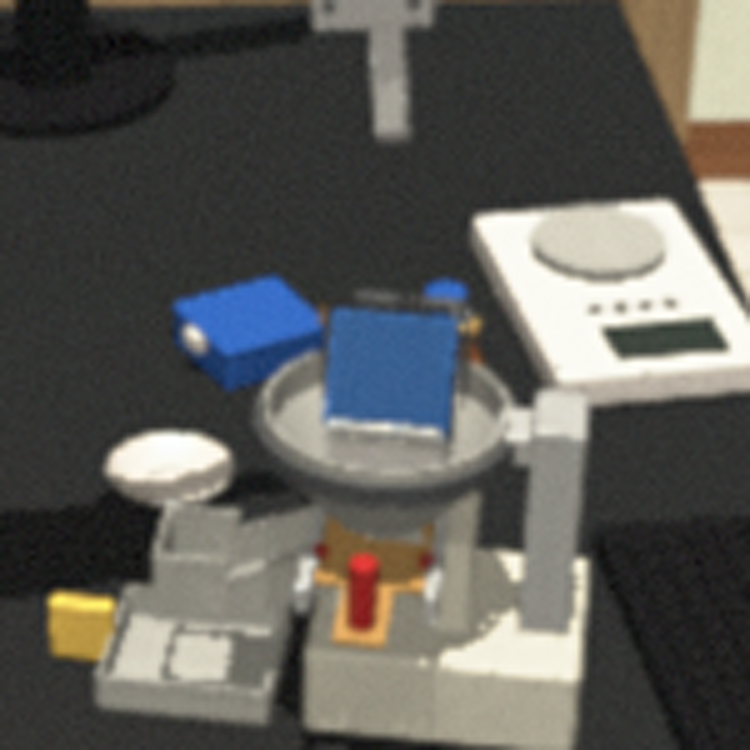

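View pics/sc14.png

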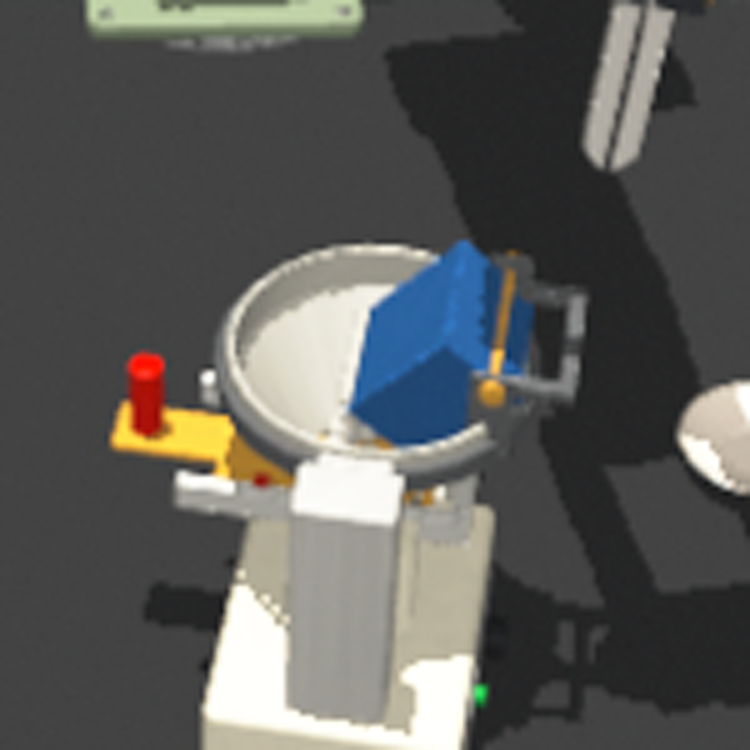

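View pics/w14.png

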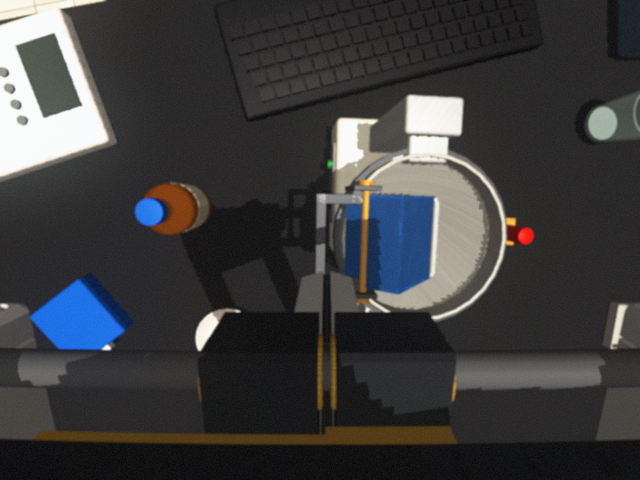

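```bash
python3 -m creep '{"dp":[[-0.05,-0.4,0],[-0.1,-0.7,0],[-0.15,-0.9,0],[-0.15,-0.9,0],[-0.15,-0.9,0],[-0.1,-0.8,-0.3],[-0.05,-0.6,-0.6],[0,-0.2,-0.6],[0,0,-0.3],[0,0,0],[0,0,0]],"spin":[0,0,0,0,0,0,0,0,0,0,0],"hand":[0.57,0.57,0.57,0.57,0.57,0.57,0.57,0.57,0.57,0.57,0.57]}' 25
python3 - <<'E'
from h import *
b=cams.capture("wrist");cv2.imwrite("pics/w15.png",b["color"][:,:,::-1])
c=b["color"].astype(int);m=((c[:,:,0]>150)&(c[:,:,1]<60)&(c[:,:,2]<60)).astype(np.uint8)
n,l,s,ce=cv2.connectedComponentsWithStats(m);k=1+np.argmax(s[1:,4])
print(s[k],ce[k],atz(b,ce[k],181).round(1))
print([(q["p"],q["location"]) for q in cams.spot_point("ball0_center",b)])
print(telemetry.get_state()["position"],telemetry.get_state()["wrist_force"])
E
```

```text
time: 21.75
position: [608.0, -73.2, 271.1]
eef_rot: [-1.464, -0.099, -1.761]
wrist_force: [0.7, 0.3, 0.2]
opening: 40.7
[281 251  22  23 370] [291.55945946 261.95675676] [610.  -56.1 181. ]
[(0.5, [156.0, 269.4]), (0.25, [152.0, 253.6]), (0.22, [559.9, 176.8])]
[608.51291828 -72.73153717 271.71752309] [-0.31758034  0.41409     0.05497942]
```

View pics/w15.png

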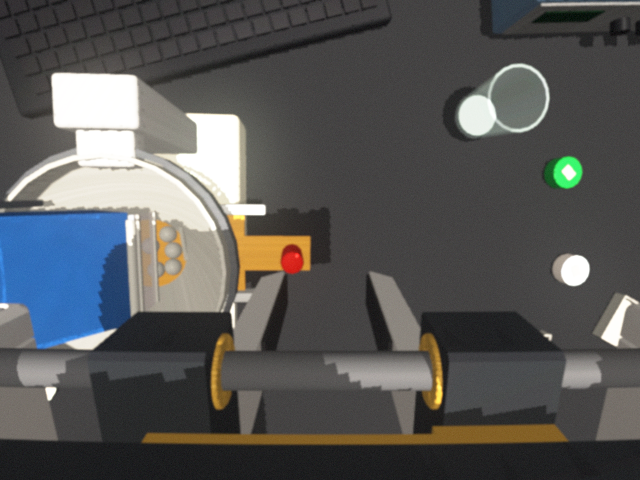

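```bash
python3 -m creep '{"dp":[[0.03,0.25,-0.3],[0,0.05,-0.7],[0,0,-0.5],[0,0,0],[0,0,0]],"spin":[0,0,0,0,0],"hand":[0.65,0.65,0.65,0.65,0.65]}' 25
python3 - <<'E'
from h import *
b=cams.capture("wrist");cv2.imwrite("pics/w16.png",b["color"][:,:,::-1])
c=b["color"].astype(int);m=((c[:,:,0]>150)&(c[:,:,1]<60)&(c[:,:,2]<60)).astype(np.uint8)
n,l,s,ce=cv2.connectedComponentsWithStats(m);k=1+np.argmax(s[1:,4])
print(s[k],ce[k],atz(b,ce[k],181).round(1))
crop(b,(110,265),75,"pics/w16c.png",5)
print(telemetry.get_state()["position"],telemetry.get_state()["eef_rot"])
E
```

```text
time: 22.35
position: [613.3, -54.8, 213.8]
eef_rot: [-1.454, -0.097, -1.756]
wrist_force: [0.1, 0.2, -0.3]
opening: 33.4
[311 271  26  24 464] [323.44396552 282.28663793] [609.8 -55.9 181. ]
[613.14504323 -54.75524714 213.82075671] [-1.45379505 -0.0967075  -1.75573528]
```

View pics/w16.png

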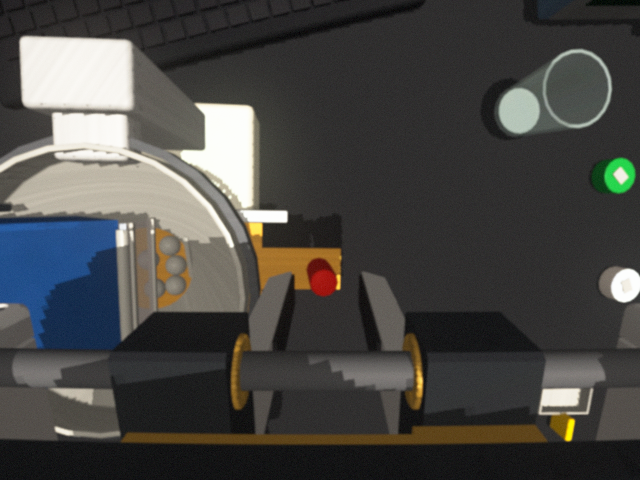

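View pics/w16c.png

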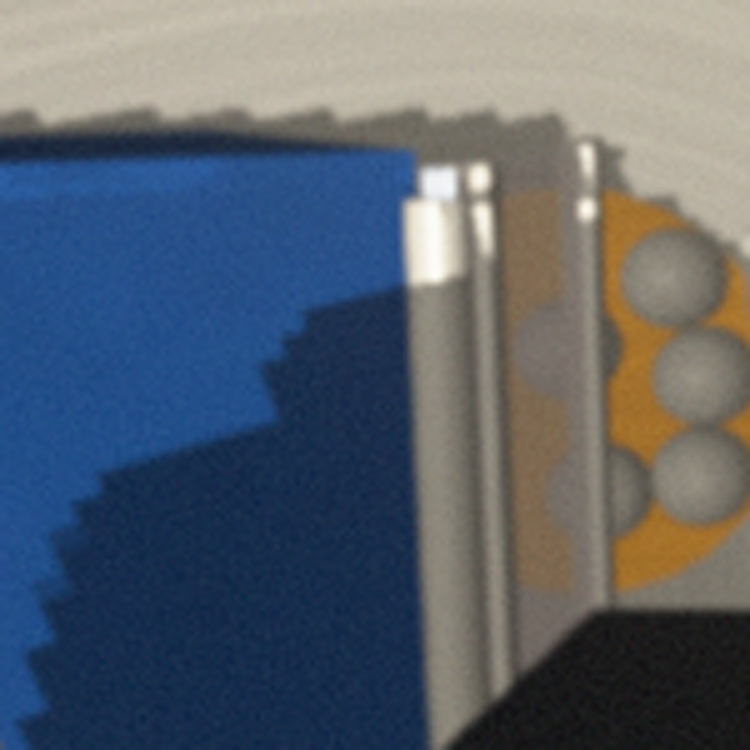

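```bash
python3 -m creep '{"dp":[[-0.08,-0.4,0.2],[-0.15,-0.7,0.2],[-0.1,-0.5,0.1],[0,0,0],[0,0,0]],"spin":[0,0,0,0,0],"hand":[0.65,0.65,0.65,0.65,0.65]}' 25
python3 - <<'E'
from h import *
b=cams.capture("wrist");cv2.imwrite("pics/w17.png",b["color"][:,:,::-1])
x,y=proj(b,(633,61,144));print(x,y)
crop(b,(max(60,x),y),60,"pics/w17c.png",6)
print(telemetry.get_state()["position"],telemetry.get_state()["eef_rot"])
print([(q["p"],q["location"]) for q in cams.spot_point("ball0_center",b)])
E
```

```text
time: 22.9
position: [603.4, -118.7, 241.2]
eef_rot: [-1.443, -0.097, -1.753]
wrist_force: [0.2, 0.3, -0.5]
opening: 32.9
69.62253962258495 268.83116277878446
[ 603.56083804 -118.66270646  241.36316297] [-1.44276685 -0.09715669 -1.75292203]
[(0.53, [79.4, 282.0])]
```

View pics/w17c.png

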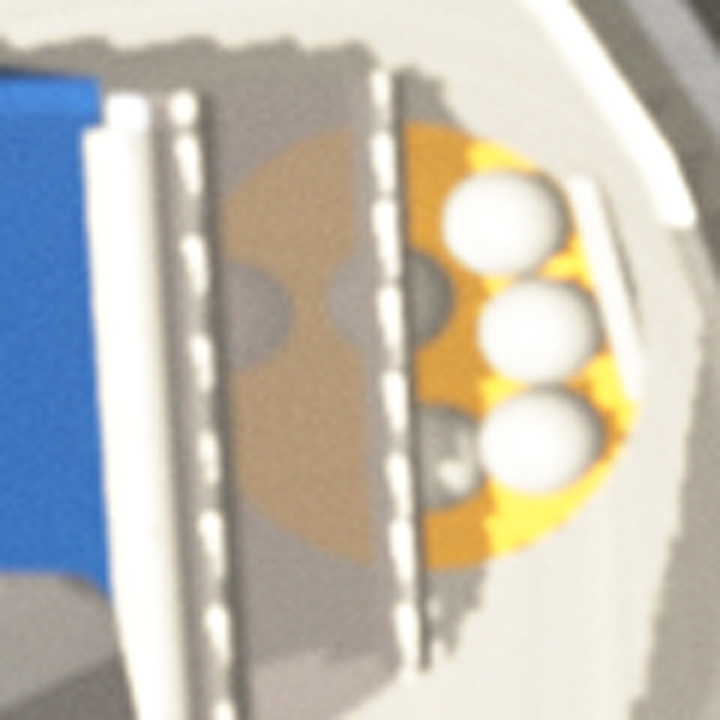

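```bash
python3 -m creep '{"dp":[[0.05,0.4,0],[0.06,0.6,-0.2],[0.05,0.4,-0.4],[0,0.05,-0.3],[0,0,0],[0,0,0]],"spin":[0,0,0,0,0,0],"hand":[0.65,0.65,0.65,0.65,0.65,0.65]}' 25
```

```text
time: 23.6
position: [610.2, -50.1, 202.9]
eef_rot: [-1.445, -0.095, -1.746]
wrist_force: [0.7, -0.6, -0.6]
opening: 33.2
```

```bash
python3 -m creep '{"dp":[[0,-0.2,0],[0,0,0],[0,0,-0.2],[0,0,-0.2],[0,0,0],[0,0,0]],"spin":[0,0,0,0,0,0],"hand":[0.65,0.65,0.65,0.65,0.65,0.65]}' 25
python3 - <<'E'
from h import *
b=cams.capture("wrist");cv2.imwrite("pics/w18.png",b["color"][:,:,::-1])
print(telemetry.get_state()["position"],telemetry.get_state()["eef_rot"])
E
```

```text
time: 24.2
position: [611.0, -61.7, 187.4]
eef_rot: [-1.442, -0.095, -1.75]
wrist_force: [-0.6, -0.1, 1.2]
opening: 33.0
[610.81958946 -61.60587695 187.25268025] [-1.44218147 -0.09530306 -1.74997603]
```

View pics/w18.png

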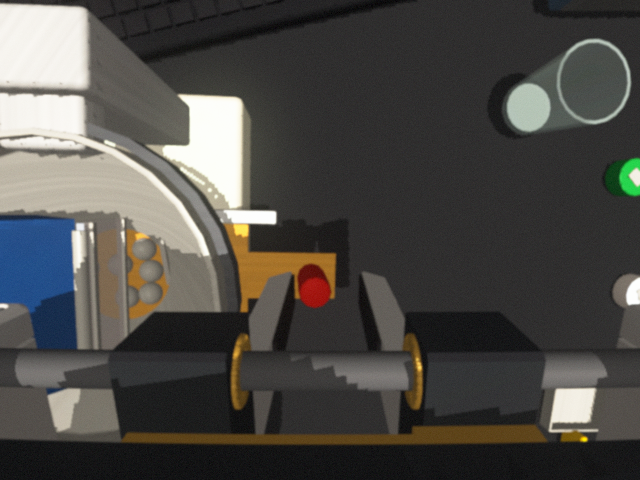

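```bash
python3 -m creep '{"dp":[[0,0.06,-0.1],[0,0.02,-0.3],[0,0,-0.3],[0,0,0],[0,0,0]],"spin":[0,0,0,0,0],"hand":[0.65,0.65,0.65,0.65,0.65]}' 25
```

```text
time: 24.75
position: [610.4, -57.6, 156.2]
eef_rot: [-1.443, -0.095, -1.749]
wrist_force: [-0.9, -0.1, -0.6]
opening: 33.3
```

```bash
python3 -m creep '{"dp":[[0,0,0],[0,0,0],[0,0,0],[0,0,0],[-0.03,-0.15,0],[-0.05,-0.25,0],[-0.05,-0.3,0],[-0.05,-0.3,0],[-0.05,-0.25,0],[-0.05,-0.25,0],[-0.04,-0.15,0],[-0.03,-0.1,0]],"spin":[0,0,0,0,0,0,0,0,0,0,0,0],"hand":[0.9,0.9,0.9,0.9,0.9,0.9,0.9,0.9,0.9,0.9,0.9,0.9]}' 30
```

```text
time: 25.95
position: [595.9, -125.9, 155.8]
eef_rot: [-1.443, -0.076, -1.752]
wrist_force: [5.2, 22.0, 1.3]
opening: 17.9
```

```bash
python3 -m creep '{"dp":[[-0.02,-0.1,0],[0,0,0],[0,0,0],[0,0,0],[0,0,0],[0,0,0]],"spin":[0,0,0,0,0,0],"hand":[0.9,0.9,0.9,0.9,0.9,0.9]}' 30
python3 - <<'E'
from h import *
b=cams.capture("wrist");cv2.imwrite("pics/w19.png",b["color"][:,:,::-1])
a=cams.capture("side");crop(a,(325,265),75,"pics/sd19.png",5)
E
```

```text
time: 26.55
position: [596.0, -125.4, 155.9]
eef_rot: [-1.442, -0.065, -1.752]
wrist_force: [0.8, 3.6, -0.5]
opening: 17.9
```

View pics/w19.png

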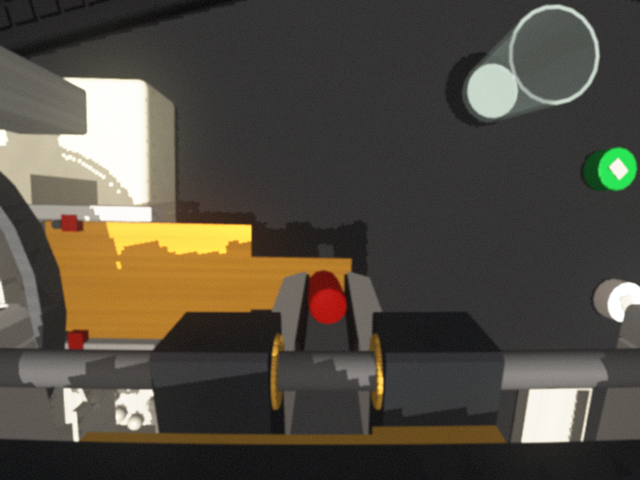

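View pics/sd19.png

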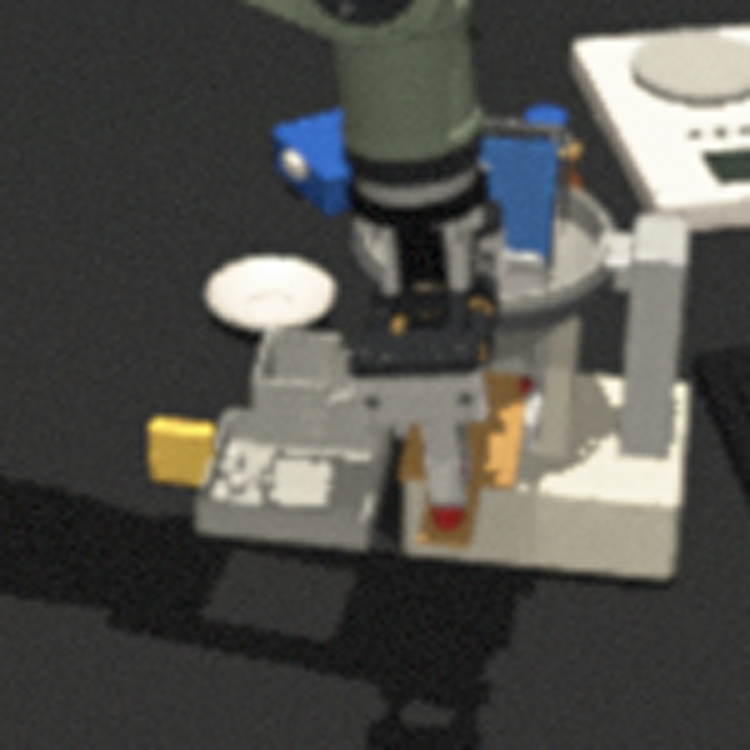

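```bash
python3 -m creep '{"dp":[[0,0,0],[0,0,0],[0,0,0],[0,0,0.4],[0,0,0.8],[-0.3,0,0.7],[-0.7,0.3,0.5],[-0.9,0.6,0.3],[-0.8,0.8,0],[-0.8,0.8,0],[-0.4,0.5,0],[0,0,0]],"spin":[0,0,0,0,0,0,0,0,0,0,0,0],"hand":[0.7,0.6,0.6,0.6,0.6,0.6,0.6,0.6,0.6,0.6,0.6,0.6]}'
python3 - <<'E'
from h import *
b=cams.capture("wrist");cv2.imwrite("pics/w20.png",b["color"][:,:,::-1])
a=cams.capture("scene");cv2.imwrite("pics/sc20.png",a["color"][:,:,::-1])
a=cams.capture("side");crop(a,(325,265),75,"pics/sd20.png",5)
x,y=proj(b,(518,84,20));crop(b,(x,y),70,"pics/w20c.png",6)
E
```

```text
time: 27.85
position: [436.2, -14.3, 271.6]
eef_rot: [-1.43, -0.084, -1.759]
wrist_force: [-0.7, -0.3, 0.1]
opening: 37.4
```

View pics/w20.png

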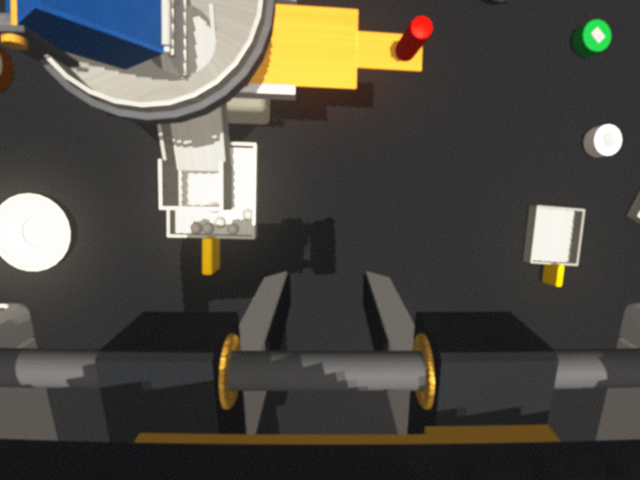

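View pics/w20c.png

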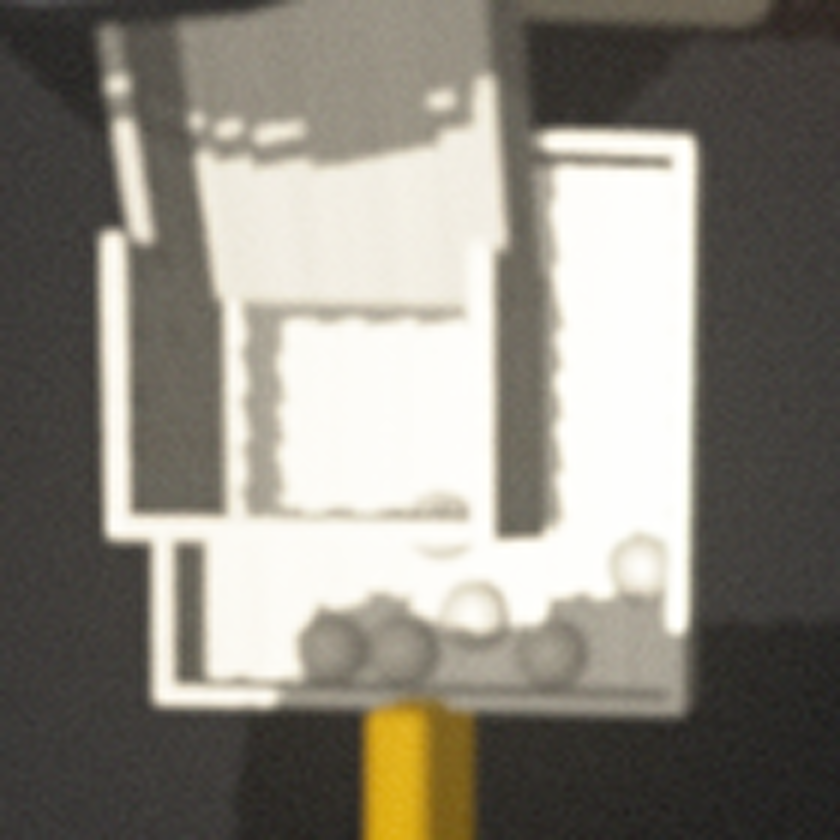

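View pics/sd20.png

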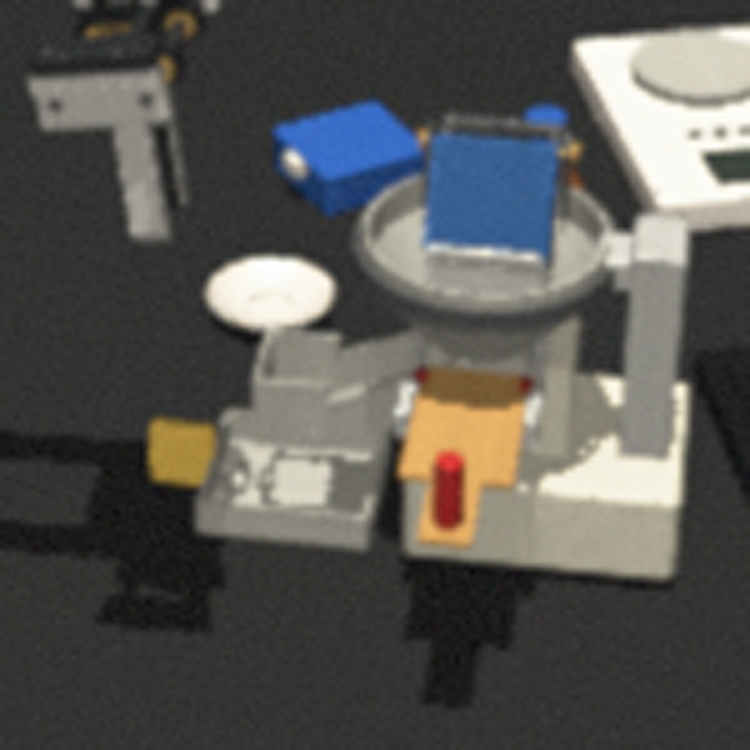

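View pics/sc20.png

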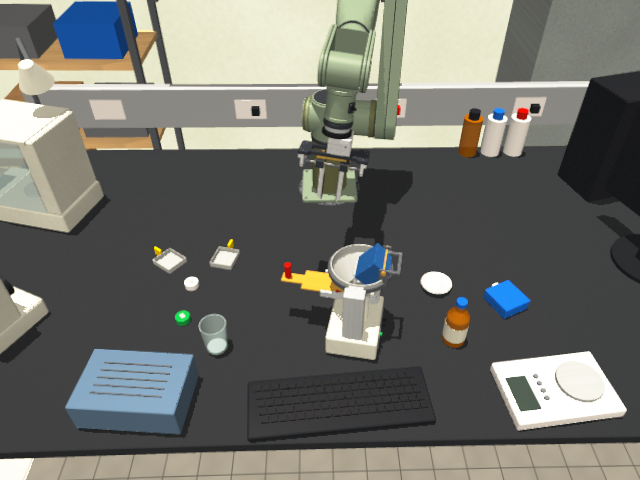

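```bash
python3 - <<'E'
from h import *
b=cams.capture("wrist")
c=b["color"].astype(int);m=((c[:,:,0]>200)&(c[:,:,1]<60)&(c[:,:,2]<60)).astype(np.uint8)
n,l,s,ce=cv2.connectedComponentsWithStats(m);k=1+np.argmax(s[1:,4]);X=atz(b,ce[k],181)
print(X,"travel from shut", np.linalg.norm(X[:2]-[610,-56]))
st=telemetry.get_state();print(st["joint_velocities"].round(3),st["time"])
print(job.finish_job())
E
```

```text
[ 595.54783257 -124.80656204  181.        ] travel from shut 70.30795206095615
[-0.009  0.015 -0.005  0.005  0.004  0.002] 28.05
the job is handed in; nothing more can be done
None
```

The job is done and handed in at about 28 s on the robot's clock: all six balls are in the tray under the spout.

- **Gate shut:** I pushed it against its inner stop. The force rose to about 20 N with no further motion, and the wrist picture shows the throat fully covered.
- **Tray placed:** I chose the largest of the three trays and slid it under the spout by its grip. Before I let go, it measured about 1 to 2 mm and 1° off the spout centre.
- **Box tipped:** The box went right over by itself after the push, and the flap hangs open. I counted six balls on the shut gate before drawing it.
- **Gate drawn out:** I pulled it to its end stop. The knob measured 70.3 mm of travel against the 70 mm expected.
- **Last pictures:** Six balls are visible in the tray. The box is still tipped, the gate is out, and the other things on the bench look untouched. The gripper was clear of everything.

**Disagreements and drift:**
- The network fixes for the feeder, and those from the side camera, differed by up to about 10 mm. I relied on close wrist views for the tray and knob positions.
- The tool drifted to a tilt of about 8° during the run, which I allowed for; it caused no unintended contact that I could see.

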